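# Clip the running wheels and furnish the dome huts

## Task

Get this mouse-cage furniture ready: push an axle clip from the steel tray sideways into the axle groove of every running wheel on the bench until it snaps home around the axle, and when all are clipped give each disc at least a quarter turn to check that it runs. Also lay a wooden chew brick on the crown of each dome hut so that it stays balanced there, and leave the other things on the bench alone.

Things in the scene. Friction and masses are not known exactly. Their poses are not given: they have to be found in the camera images.
- wheel1_groove (a point): running wheel 1 (may be absent), on a heavy steel foot 124 mm across that slides only at 11 N or more: middle of the groove in its upright axle, 65 mm above the bench; z up, x the stand's x. Groove: neck 12 mm in diameter, from 58 to 72 mm above the bench, between the disc's hub (34 mm diameter, below) and the axle's head (22 mm diameter, top at 80 mm). A clip goes in from any side
- disc1 (a joint): turn of wheel 1's disc on its axle, rad, anticlockwise from above positive, 0 at the start; turns freely both ways (0.5 N at the rim), stays where left. Disc 140 mm across, face 35 mm above the bench, rim 43 mm. Four tread ribs, 5 mm thick, 10 mm high, from 18 to 66 mm off the axle, lie at this angle and each 90 degrees on from the stand's x: push one sideways with a fingertip
- wheel2_groove (a point): running wheel 2 (may be absent), on a heavy steel foot 124 mm across that slides only at 11 N or more: middle of the groove in its upright axle, 65 mm above the bench; z up, x the stand's x. Groove: neck 12 mm in diameter, from 58 to 72 mm above the bench, between the disc's hub (34 mm diameter, below) and the axle's head (22 mm diameter, top at 80 mm). A clip goes in from any side
- disc2 (a joint): turn of wheel 2's disc on its axle, rad, anticlockwise from above positive, 0 at the start; turns freely both ways (0.5 N at the rim), stays where left. Disc 140 mm across, face 35 mm above the bench, rim 43 mm. Four tread ribs, 5 mm thick, 10 mm high, from 18 to 66 mm off the axle, lie at this angle and each 90 degrees on from the stand's x: push one sideways with a fingertip
- wheel3_groove (a point): running wheel 3 (may be absent), on a heavy steel foot 124 mm across that slides only at 11 N or more: middle of the groove in its upright axle, 65 mm above the bench; z up, x the stand's x. Groove: neck 12 mm in diameter, from 58 to 72 mm above the bench, between the disc's hub (34 mm diameter, below) and the axle's head (22 mm diameter, top at 80 mm). A clip goes in from any side
- disc3 (a joint): turn of wheel 3's disc on its axle, rad, anticlockwise from above positive, 0 at the start; turns freely both ways (0.5 N at the rim), stays where left. Disc 140 mm across, face 35 mm above the bench, rim 43 mm. Four tread ribs, 5 mm thick, 10 mm high, from 18 to 66 mm off the axle, lie at this angle and each 90 degrees on from the stand's x: push one sideways with a fingertip
- clip1: black springy axle clip, flat in the tray, 47 x 34 mm, 10 mm thick, same both ways up. Origin: centre of its bore, mid thickness; z upright; jaws open to +x and reach x = 12 mm. Back bar x = -14 to -6.5 mm, 34 mm wide; finger tab 12 mm wide behind it to x = -35 mm: hold the tab's sides, fingers against the bar. Lips 8 mm apart snap over the neck at 5 to 10 N; seated, the bore is on the axle
- clip2: black springy axle clip, flat in the tray, 47 x 34 mm, 10 mm thick, same both ways up. Origin: centre of its bore, mid thickness; z upright; jaws open to +x and reach x = 12 mm. Back bar x = -14 to -6.5 mm, 34 mm wide; finger tab 12 mm wide behind it to x = -35 mm: hold the tab's sides, fingers against the bar. Lips 8 mm apart snap over the neck at 5 to 10 N; seated, the bore is on the axle
- clip3: black springy axle clip, flat in the tray, 47 x 34 mm, 10 mm thick, same both ways up. Origin: centre of its bore, mid thickness; z upright; jaws open to +x and reach x = 12 mm. Back bar x = -14 to -6.5 mm, 34 mm wide; finger tab 12 mm wide behind it to x = -35 mm: hold the tab's sides, fingers against the bar. Lips 8 mm apart snap over the neck at 5 to 10 N; seated, the bore is on the axle
- clip4: black springy axle clip, flat in the tray, 47 x 34 mm, 10 mm thick, same both ways up. Origin: centre of its bore, mid thickness; z upright; jaws open to +x and reach x = 12 mm. Back bar x = -14 to -6.5 mm, 34 mm wide; finger tab 12 mm wide behind it to x = -35 mm: hold the tab's sides, fingers against the bar. Lips 8 mm apart snap over the neck at 5 to 10 N; seated, the bore is on the axle
- tray: shallow steel parts tray, 170 x 170 mm, rim 9 mm high, floor 3 mm above the bench, heavy. Origin: centre of its underside
- hut1: brown plastic dome hut, firm on the bench. A ball-shaped roof of 55 mm radius whose centre is 5 mm above the bench: 118 mm across the foot, its crown 60 mm above the bench, right over the origin. Origin: centre of the foot at bench level; a small doorway porch juts out to 64 mm on its -x side
- hut2: brown plastic dome hut, firm on the bench. A ball-shaped roof of 55 mm radius whose centre is 5 mm above the bench: 118 mm across the foot, its crown 60 mm above the bench, right over the origin. Origin: centre of the foot at bench level; a small doorway porch juts out to 64 mm on its -x side
- brick1: aspen wood chew brick, 70 x 25 x 25 mm, 20 g. Origin: its centre; x along its length
- brick2: aspen wood chew brick, 70 x 25 x 25 mm, 20 g. Origin: its centre; x along its length
- spray: yellow trigger spray bottle, 80 mm across, 160 mm tall; bystander, origin at the centre of its underside
- scissors: scissors with black bows lying flat, 130 mm long; bystander, origin at the centre of its underside (near its middle)
- marker: black marker pen lying flat, 135 mm long; bystander, origin at the centre of its underside (near its middle)
- jar: small amber jar with white cap, 52 mm across, 62 mm tall; bystander, origin at the centre of its underside
- tape: roll of paper tape lying flat, 68 mm across, 19 mm tall; bystander, origin at the centre of its underside
- forceps: steel forceps lying flat, 120 mm long; bystander, origin at the centre of its underside (near its middle)
Not all that is in view belongs to the job. Leave any pink or turquoise look-alike of the brick2 alone.

How it is judged:
On the way, in this order (a step that is already met when the one before it is completed fails the run):
1. every wheel has a clip snapped home in its axle groove (((horizontal distance between clip1 and wheel1_groove below 0.0035 m and z of clip1 in the frame of wheel1_groove between -0.005 and 0.005 m) or (horizontal distance between clip2 and wheel1_groove below 0.0035 m and z of clip2 in the frame of wheel1_groove between -0.005 and 0.005 m) or (horizontal distance between clip3 and wheel1_groove below 0.0035 m and z of clip3 in the frame of wheel1_groove between -0.005 and 0.005 m) or (horizontal distance between clip4 and wheel1_groove below 0.0035 m and z of clip4 in the frame of wheel1_groove between -0.005 and 0.005 m)) and ((horizontal distance between clip1 and wheel2_groove below 0.0035 m and z of clip1 in the frame of wheel2_groove between -0.005 and 0.005 m) or (horizontal distance between clip2 and wheel2_groove below 0.0035 m and z of clip2 in the frame of wheel2_groove between -0.005 and 0.005 m) or (horizontal distance between clip3 and wheel2_groove below 0.0035 m and z of clip3 in the frame of wheel2_groove between -0.005 and 0.005 m) or (horizontal distance between clip4 and wheel2_groove below 0.0035 m and z of clip4 in the frame of wheel2_groove between -0.005 and 0.005 m)) and ((horizontal distance between clip1 and wheel3_groove below 0.0035 m and z of clip1 in the frame of wheel3_groove between -0.005 and 0.005 m) or (horizontal distance between clip2 and wheel3_groove below 0.0035 m and z of clip2 in the frame of wheel3_groove between -0.005 and 0.005 m) or (horizontal distance between clip3 and wheel3_groove below 0.0035 m and z of clip3 in the frame of wheel3_groove between -0.005 and 0.005 m) or (horizontal distance between clip4 and wheel3_groove below 0.0035 m and z of clip4 in the frame of wheel3_groove between -0.005 and 0.005 m))), for 0.2 s.
2. then every disc has been given at least a quarter turn ((value of joint disc1 above 1.2 rad or value of joint disc1 below -1.2 rad) and (value of joint disc2 above 1.2 rad or value of joint disc2 below -1.2 rad) and (value of joint disc3 above 1.2 rad or value of joint disc3 below -1.2 rad)), for 0.1 s.
At the end, for the whole second after the job is handed in: Each wheel has a clip, bore within 3.5 mm of the axle's line and 5 mm of the groove's mid height; each hut carries a brick at rest on its crown, centre within 14 mm of it sideways and 9 to 20 mm above it (all of step 1 and ((horizontal distance between brick1 and hut1 below 0.014 m and z of brick1 in the frame of hut1 between 0.069 and 0.08 m and linear speed of brick1 below 0.03 m/s) or (horizontal distance between brick2 and hut1 below 0.014 m and z of brick2 in the frame of hut1 between 0.069 and 0.08 m and linear speed of brick2 below 0.03 m/s)) and ((horizontal distance between brick1 and hut2 below 0.014 m and z of brick1 in the frame of hut2 between 0.069 and 0.08 m and linear speed of brick1 below 0.03 m/s) or (horizontal distance between brick2 and hut2 below 0.014 m and z of brick2 in the frame of hut2 between 0.069 and 0.08 m and linear speed of brick2 below 0.03 m/s))); the robot touches nothing.
It fails at once if a bystander is pushed more than 30 mm or knocked over (distance of any of spray, scissors, marker, jar, tape, forceps from where it was at the start of the episode above 0.03 m).
Of wheel1, wheel2, wheel3 only 2 to 3 are there at a start; the rules pass over those that are not, and their reading is None.
At some moment in a run one of brick1, brick2 may be knocked a few centimetres aside while the robot is not near it.
Once in a run the grip may slacken for a moment while it holds something.
It also fails if it takes over 210 s, if anything falls off the work surface, if the arm or the gripper's body presses on something with over 40 N, if the wrist force passes 120 N, or if a joint passes its speed limit or range.

## Robot

A 6-joint arm with a two-finger parallel gripper is mounted at the origin on the work surface. World frame = base frame: x ahead of the robot, y to its left, z up, the work surface at z = 0. Lengths are in m, angles in rad, forces in N, time in s.
With the tool pointing down it reaches from about 0.3 to 0.775 m from the base axis. Payload 14.6 kg.
Tool frame: the origin (TCP) lies midway between the tips of the shut fingers; the grasp point (between the pads) lies 19 mm behind it (env.tcp_to_grasp is the distance from the TCP to the grasp point, in m); z points along the fingers, y is the line along which they close (so a half turn about z gives the same grasp; the last joint's range is limited). The gripper opens to 94 mm and grips with 3 to 60 N. Pads are 16 mm wide; open, the fingers measure 119 mm over their backs; the gripper's body (75 mm by 177 mm) begins 78 mm behind the grasp point.
Start: joints at [-1.242, 0.3, 1.521, -0, 1.321, -0.067], TCP at [0.212, -0.507, 0.205] pointing down, gripper open.
Joint ranges: [-3.03, 3.03], [-0.79, 2.21], [0.23, 2.52], [-1.04, 4.18], [0, 3.07], [-2.55, 2.55]. Speed limits (rad/s): [2.22, 2.22, 2.57, 3.14, 3.14, 3.14].

## Interface

Orientations are given as a rotation vector (axis times angle).
In Python, from workcell import env gives the robot as it stands.
- The arm moves only by the tool jog_arm, never from a script. Its argument "increments" is one flat list of numbers, 7 for each row, row after row: the shift along the tool's x, y, z in cm, then the turn, a rotation vector about the tool's x, y, z in degrees, then the finger opening in cm, from 0 to 9.4. A call has exactly 10 rows; each row is the pose to reach, as a shift and turn from the pose commanded when the call began, along the tool's axes at that moment; what a row does not reach only later rows make up. A row lasts 1/8 s, in which the tool goes at most 62.5 mm and 10.7 degrees, less where a joint would pass 70% of its speed; a pose out of reach is approached as far as the arm can. A call with a gripper value outside its range is refused whole. The fingers move at their own pace and stop on an object; "grip_force" is the grip in N (left out, the last holds). Time passes only in rows, so rows that repeat a pose let the fingers close, or fill a call up. It gives the time, the measured TCP pose, the force, the opening and the grip force at its end, in the units of the state.
- env.get_obs(): the state, without advancing time (a new reading comes with each control period).
- env.get_image(name): name is "side" or "top" or "wrist"; returns the picture (420x560x3 uint8, blue, green, red); there is no depth.
- env.camera_params(name): a dict with "intrinsics" (3x3 intrinsics, pixels), "rvec" (rotation vector, rad) and "tvec" (3), from world to camera coordinates, as OpenCV has them. Camera axes: x right, y down, z forward; pixel columns grow to the right and rows downward; lengths in m; the calibration is good to about 2 mm. A picture is of the moment at which its call begins: read the wrist's pose just before it. camera_params takes no time and is no camera call; for the wrist camera it gives the pose at the moment of the call.
- env.finish_job(): hands the job in; it is judged then, once.
The state is a dict: "time_s": time; "qpos": joint angles; "joint_vel": joint speeds; "tau": joint torques, N m; "eef_pos": TCP position; "ee_rot": TCP orientation; "force": force on the tool from outside, world axes, zero at the start; "wrist_torque": the same for the moment, N m; "finger_gap": opening from 0.0 (shut) to 1.0 (fully open); "gripper_force": force on a finger pad.
Only numpy, scipy, OpenCV 4.12 (cv2) and the standard library are available. Lean on these libraries where they do the work, as an engineer would, in place of code of your own. Each camera call takes 0.05 s, during which the arm holds its last target. There are 200 camera calls.

## Working session

There is one attempt and no reset: what is moved stays moved. The work goes in short steps, Python scripts to look and compute and a tool call to move; the robot and the scene stay as the last step left them, time stands still between calls to the robot, and variables do not carry over. Pictures are saved under pics/ and viewed, at most 14 in all, crops included, and the job is handed in when it is done.

Besides the shell and the picture viewer there is one more tool, called by a JSON object that holds its "op" and its "data", one argument or row to a line. jog_arm: Moves the arm, as the interface text tells. Its arguments: {"type":"object","properties":{"increments":{"type":"array","items":{"type":"number"}},"grip_force":{"type":"number"}},"required":["increments"]}

```bash
ls; mkdir -p pics
python3 - <<'E'
from workcell import env
import cv2,numpy as np
print(env.get_obs())
a=env.get_image("top");b=env.get_image("side")
cv2.imwrite("pics/top0.png",a);cv2.imwrite("pics/side0.png",b)
cv2.imwrite("pics/top0v.png",cv2.resize(a,(800,600),interpolation=cv2.INTER_CUBIC))
for n in("top","side","wrist"):print(n,env.camera_params(n))
print(env.tcp_to_grasp)
E
```

```text
pics
{'time_s': 0.0, 'qpos': array([-1.24157846e+00,  3.00443524e-01,  1.52157367e+00,  2.72502079e-06,
        1.32070550e+00, -6.66177684e-02]), 'joint_vel': array([-0.00105478,  0.00162244, -0.00025704,  0.00078862, -0.00033585,
       -0.00100156]), 'tau': array([-2.66621682e-04, -5.31802154e+01, -3.52730334e+01,  7.08201667e-02,
        2.44173309e-02, -7.58216947e-05]), 'eef_pos': array([ 0.21197299, -0.50722812,  0.2049046 ]), 'ee_rot': array([-3.07916428e+00, -6.17504393e-01,  2.28203935e-04]), 'force': array([ 0.06871517,  0.98810616, -0.10407912]), 'wrist_torque': array([-0.04861005, -0.01327998, -0.04556721]), 'gripper_force': 0.0, 'finger_gap': 1.0006117241971981}
top {'intrinsics': array([[542.75660708,   0.        , 275.81754854],
       [  0.        , 542.75660708, 209.07053019],
       [  0.        ,   0.        ,   1.        ]]), 'rvec': array([ 2.16164038, -2.1922819 ,  0.13458462]), 'tvec': array([-0.03020784,  0.55778429,  1.40107917])}
side {'intrinsics': array([[385.74362171,   0.        , 272.9879474 ],
       [  0.        , 385.74362171, 213.60893943],
       [  0.        ,   0.        ,   1.        ]]), 'rvec': array([ 0.62919144, -2.70697349,  1.07428993]), 'tvec': array([0.49818097, 0.25475035, 1.06601713])}
wrist {'intrinsics': array([[347.5674297 ,   0.        , 279.73537393],
       [  0.        , 347.5674297 , 209.54614447],
       [  0.        ,   0.        ,   1.        ]]), 'rvec': array([-2.42338118,  1.61437283,  0.21974271]), 'tvec': array([-0.54863322, -0.02550119,  0.39270009])}
0.0188
```

View pics/top0v.png

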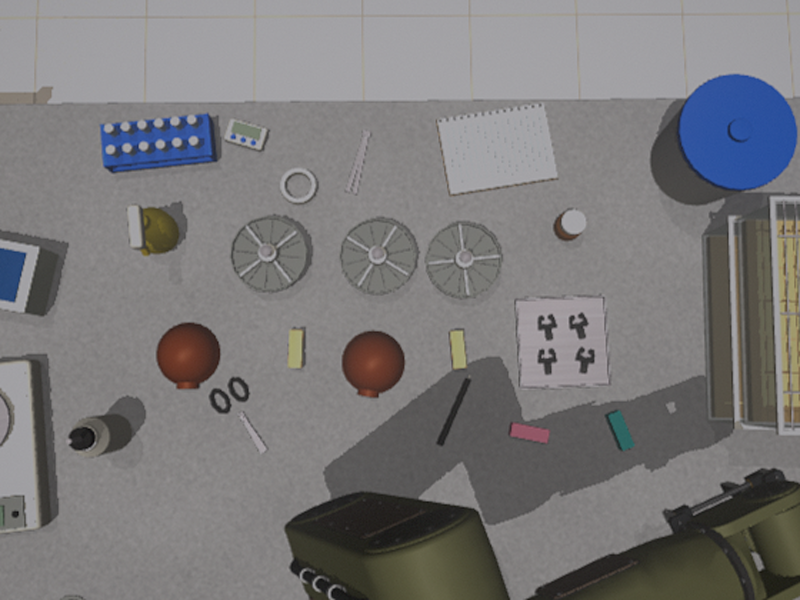

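View pics/side0.png

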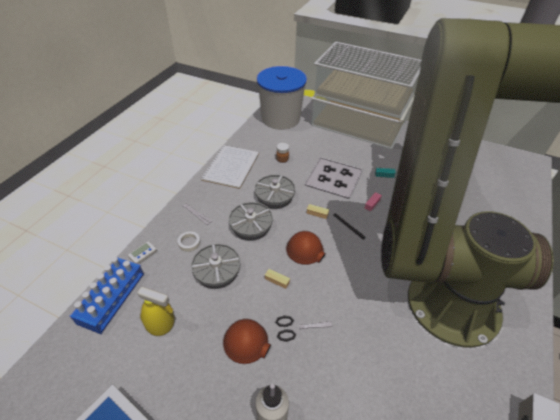

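```bash
cat > h.py <<'E'
from workcell import env
import cv2,numpy as np
from scipy.spatial.transform import Rotation as R
def cam(n):
    p=env.camera_params(n); return p["intrinsics"],R.from_rotvec(p["rvec"]).as_matrix(),np.array(p["tvec"])
def ray(c,uv,z):
    K,M,t=c; o=-M.T@t; d=M.T@np.linalg.inv(K)@np.array([*uv,1.]); return o+d*(z-o[2])/d[2]
def pix(c,P):
    K,M,t=c; q=K@(M@np.asarray(P,float)+t); return q[:2]/q[2]
def tool():
    o=env.get_obs(); return np.array(o["eef_pos"]),R.from_rotvec(o["ee_rot"])
def delta(P,yaw=None):
    """shift cm in tool axes to world point P, and yaw change of tool x (world deg, turn about tool z is negative)"""
    p,r=tool(); x=r.as_matrix()[:,0]; y0=np.degrees(np.arctan2(x[1],x[0]))
    s=r.inv().apply(np.asarray(P)-p)*100
    return s.round(2),round(y0,1),None if yaw is None else round(-((yaw-y0+180)%360-180),1)
E
python3 - <<'E'
from h import *
T=cam("top")
for n,z,L in [("wheel",.08,[(267,253),(378,255),(465,258)]),("hut",.03,[(188,353),(373,362)]),("brick",.025,[(296,348),(458,349)]),("clip",.01,[(546,326),(578,325),(546,360),(585,359)]),("tray",.009,[(516,297),(607,295),(610,386),(518,388)]),("spray",.16,[(135,227)]),("jar",.06,[(573,222)]),("marker",.01,[(439,443),(468,378)]),("obst",0.02,[(230,395)]),("pink/turq",.02,[(530,432),(620,430)])]:
    print(n,[ray(T,np.array(u)*.7,z)[:2].round(3).tolist() for u in L])
K,M,t=cam("wrist");p,r=tool();print("wrist cam in tool",r.inv().apply(-M.T@t-p).round(3),(M@r.as_matrix()).T.round(2))
print(delta([0,0,0]))
E
```

```text
wheel [[0.637, 0.188], [0.631, -0.01], [0.624, -0.165]]
hut [[0.463, 0.339], [0.441, 0.002]]
brick [[0.469, 0.143], [0.463, -0.155]]
clip [[0.504, -0.322], [0.505, -0.382], [0.441, -0.32], [0.442, -0.393]]
tray [[0.56, -0.268], [0.561, -0.439], [0.391, -0.438], [0.39, -0.266]]
spray [[0.671, 0.398]]
jar [[0.691, -0.367]]
marker [[0.292, -0.117], [0.41, -0.173]]
obst [[0.385, 0.264]]
pink/turq [[0.31, -0.283], [0.311, -0.449]]
wrist cam in tool [ 0.079 -0.001 -0.179] [[-0.   -0.96 -0.26]
 [ 1.   -0.   -0.  ]
 [ 0.   -0.26  0.96]]
(array([ -0.  , -54.95,  20.55]), np.float64(22.7), None)
```

Run:
```python
from h import *
print(delta([.45,-.36,.12],0))
```

```text
(array([27.64, -4.4 ,  8.5 ]), np.float64(22.7), np.float64(22.7))
```

{"op": "jog_arm", "data": {
  "increments": [5,-0.8,1,0,0,4,5,10,-1.6,3,0,0,8,5,15,-2.4,5,0,0,12,5,20,-3.2,6,0,0,16,5,24,-3.9,7.5,0,0,20,5,27.64,-4.4,8.5,0,0,22.7,5,27.64,-4.4,8.5,0,0,22.7,5,27.64,-4.4,8.5,0,0,22.7,5,27.64,-4.4,8.5,0,0,22.7,5,27.64,-4.4,8.5,0,0,22.7,5],
  "grip_force": 40
}}

```text
time_s: 1.35
eef_pos: [0.4496, -0.3609, 0.1208]
ee_rot: [3.141, -0.002, 0.0]
force: [-0.2, -0.2, 1.1]
finger_gap: 0.534
gripper_force: 0.0
```

Run:
```python
from h import *
W=cam("wrist");print(tool()[0],delta([.45,-.36,.12],0))
im=env.get_image("wrist");np.save("w1.npy",np.array([1]))
cv2.imwrite("pics/w1.png",im)
import pickle;pickle.dump(W,open("w1.pkl","wb"))
cv2.imwrite("pics/w1v.png",cv2.resize(im,(800,600),interpolation=cv2.INTER_CUBIC))
```

```text
[ 0.44959766 -0.36087944  0.12076266] (array([ 0.04, -0.09,  0.08]), np.float64(-0.1), np.float64(-0.1))
```

View pics/w1v.png

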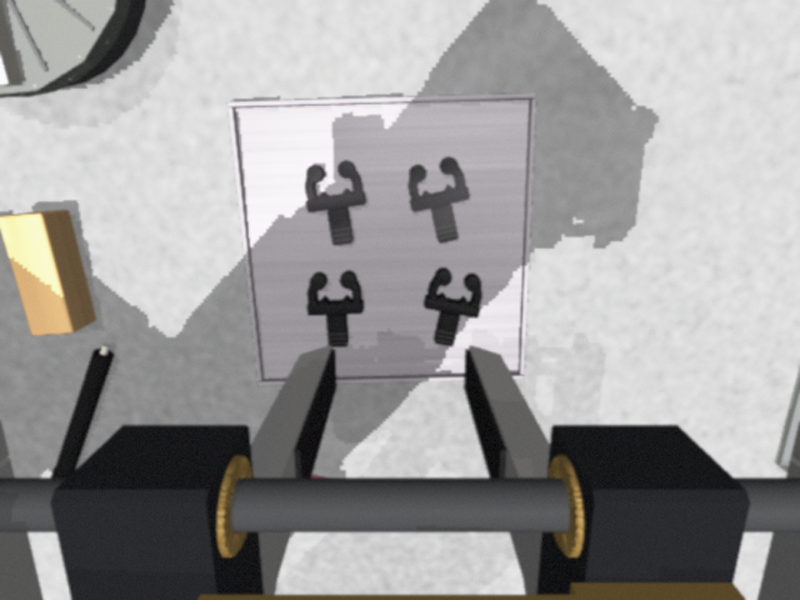

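```bash
cat >> h.py <<'E'
def clips(im,W,box,z=.012,thr=60):
    g=im.max(2); m=np.zeros_like(g); x0,y0,x1,y1=box; m[y0:y1,x0:x1]=(g[y0:y1,x0:x1]<thr)*255
    out=[]
    for c in cv2.findContours(m,cv2.RETR_EXTERNAL,cv2.CHAIN_APPROX_NONE)[0]:
        if cv2.contourArea(c)<250: continue
        P=np.array([ray(W,p,z)[:2] for p in c[:,0]])*1000
        (cx,cy),(w,h),a=cv2.minAreaRect(P.astype(np.float32)); a=np.radians(a if w>h else a+90)
        d=np.array([np.cos(a),np.sin(a)]); mo=cv2.moments(P.astype(np.float32)); q=np.array([mo["m10"],mo["m01"]])/mo["m00"]
        if (q-[cx,cy])@d<0: d=-d
        b=np.array([cx,cy])+11.5*d
        out.append((b.round(1).tolist(),round(np.degrees(np.arctan2(d[1],d[0])),1),(round(max(w,h),1),round(min(w,h),1))))
    return out
E
python3 - <<'E'
from h import *
import pickle
im=cv2.imread("pics/w1.png");W=pickle.load(open("w1.pkl","rb"))
for t in(50,60,75):print([*clips(im,W,(175,75,365,242),thr=t)])
print([ray(W,np.array(u)*.7,.009)[:2].round(4).tolist() for u in [(233,102),(533,97),(521,374),(263,380)]])
E
```

```text
[([454.8, -320.3], np.float64(-0.1), (45.9, 32.1)), ([455.0, -392.4], np.float64(-11.6), (45.7, 32.2))]
[([454.8, -320.3], np.float64(-0.1), (45.9, 32.2)), ([454.9, -392.3], np.float64(-11.6), (45.9, 32.4))]
[([454.8, -319.9], np.float64(-0.1), (45.9, 32.9)), ([454.8, -392.3], np.float64(-11.6), (46.5, 32.9)), ([494.1, -329.5], np.float64(-156.5), (41.3, 33.6))]
[[0.5606, -0.2682], [0.5629, -0.4325], [0.399, -0.4363], [0.3952, -0.2723]]
```

{"op": "jog_arm", "data": {
  "increments": [-1,-2,1,0,0,0,3,-1.88,-4.07,3,0,0,0,3,-1.88,-4.07,5,0,0,0,3,-1.88,-4.07,7,0,0,0,3,-1.88,-4.07,9,0,0,0,3,-1.88,-4.07,10,0,0,0,3,-1.88,-4.07,10,0,0,0,3,-1.88,-4.07,10,0,0,0,3,-1.88,-4.07,10,0,0,0,3,-1.88,-4.07,10,0,0,0,3]
}}

```text
time_s: 2.65
eef_pos: [0.4315, -0.3197, 0.0208]
ee_rot: [3.141, -0.001, 0.001]
force: [-0.2, 0.1, 0.6]
finger_gap: 0.32
gripper_force: 0.0
```

Run:
```python
from h import *
print(delta([.4308,-.3202,.005],-.1),tool()[0])
im=env.get_image("wrist");cv2.imwrite("pics/w2.png",im)
cv2.imwrite("pics/w2v.png",im[100:420])
```

```text
(array([-0.07,  0.05,  1.58]), np.float64(-0.0), np.float64(0.1)) [ 0.4314549  -0.31972291  0.02083327]
```

View pics/w2v.png

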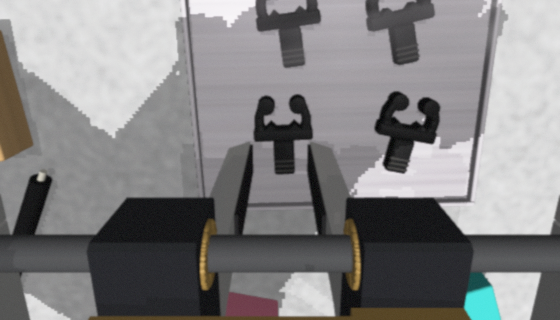

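Run:
```python
from h import *
im=cv2.imread("pics/w2.png");W=cam("wrist")
for t in(45,60):print(clips(im,W,(245,180,320,276),thr=t),clips(im,W,(370,180,450,280),thr=t))
print(pix(W,[.4315,-.3197,.0208]),pix(W,[.4315,-.3197+.016,.0208]),pix(W,[.4315,-.3197-.016,.0208]))
```

```text
[([454.4, -319.3], np.float64(3.5), (46.7, 32.3))] [([455.6, -391.7], np.float64(-11.4), (44.8, 34.8))]
[([454.4, -319.5], np.float64(1.9), (47.1, 32.7))] [([455.0, -391.6], np.float64(-11.4), (46.0, 35.2))]
[282.42184347 260.13127393] [253.72322876 260.15158199] [311.12353549 260.11096369]
```

{"op": "jog_arm", "data": {
  "increments": [-0.07,0.03,0.8,0,0,0,3,-0.07,0.03,1.3,0,0,0,3,-0.07,0.03,1.55,0,0,0,3,-0.07,0.03,1.55,0,0,0,3,-0.07,0.03,1.55,0,0,0,0.8,-0.07,0.03,1.55,0,0,0,0.8,-0.07,0.03,1.55,0,0,0,0.8,-0.07,0.03,1.55,0,0,0,0.8,-0.07,0.03,1.55,0,0,0,0.8,-0.07,0.03,1.55,0,0,0,0.8],
  "grip_force": 40
}}

```text
time_s: 3.95
eef_pos: [0.4307, -0.32, 0.0051]
ee_rot: [3.141, -0.001, 0.0]
force: [0.0, -0.4, 2.3]
finger_gap: 0.122
gripper_force: 40.0
```

{"op": "jog_arm", "data": {
  "increments": [0,0,-3,0,0,0,0.8,0,0,-7,0,0,0,0.8,1,-2,-11,0,0,0,0.8,5,-6,-12.5,0,0,0,0.8,8,-10,-12.5,0,0,0,0.8,10,-13,-12.5,0,0,0,0.8,11.9,-15.5,-12.5,0,0,0,0.8,11.9,-15.5,-12.5,0,0,0,0.8,11.9,-15.5,-12.5,0,0,0,0.8,11.9,-15.5,-12.5,0,0,0,0.8]
}}

```text
time_s: 5.2
eef_pos: [0.5492, -0.1658, 0.1299]
ee_rot: [3.142, -0.002, -0.0]
force: [-0.0, 0.5, -0.5]
finger_gap: 0.121
gripper_force: 40.0
```

Run:
```python
from h import *
import pickle
W=cam("wrist");print(tool()[0],delta([0,0,0],0))
im=env.get_image("wrist");pickle.dump(W,open("w3.pkl","wb"))
cv2.imwrite("pics/w3.png",im)
cv2.imwrite("pics/w3v.png",cv2.resize(im,(800,600),interpolation=cv2.INTER_CUBIC))
```

```text
[ 0.54921047 -0.16576171  0.12992965] (array([-54.94, -16.5 ,  13.  ]), np.float64(-0.1), np.float64(-0.1))
```

View pics/w3v.png

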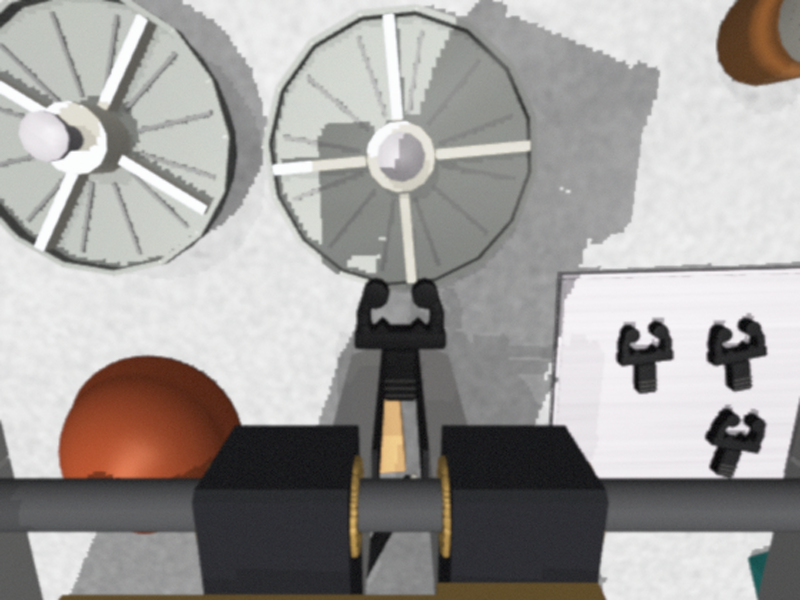

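Run:
```python
from h import *
import pickle
W=pickle.load(open("w3.pkl","rb"));im=cv2.imread("pics/w3.png")
f=lambda u,z:ray(W,np.array(u)*.7,z)[:2].round(4)
print("head",f((400,156),.08),"disc L R T B",f((272,160),.043),f((532,150),.043),f((392,10),.043),f((410,283),.043), "head2",f((46,136),.08))
p=tool()[0];print(f((390,156),.08))
zc=p[2]+.0029
print(clips(im,W,(245,190,315,282),z=zc+.004,thr=55), "bar corners",f((356,345),zc+.005),f((444,345),zc+.005),"lips",f((376,282),zc+.005),f((424,282),zc+.005))
```

```text
head [ 0.6308 -0.1646] disc L R T B [ 0.6294 -0.0985] [ 0.6341 -0.2324] [ 0.6985 -0.1609] [ 0.564 -0.17 ] head2 [ 0.6395 -0.009 ]
[ 0.6308 -0.1601]
[([552.5, -164.4], np.float64(179.9), (48.1, 32.7))] bar corners [ 0.5633 -0.1483] [ 0.5633 -0.1806] lips [ 0.5871 -0.156 ] [ 0.5871 -0.173 ]
```

{"op": "jog_arm", "data": {
  "increments": [2.7,0,1,0,0,0,0.8,2.7,0,3,0,0,0,0.8,2.7,0,5,0,0,0,0.8,2.7,0,6.5,0,0,0,0.8,2.7,0,6.78,0,0,0,0.8,2.7,0,6.78,0,0,0,0.8,2.7,0,6.78,0,0,0,0.8,2.7,0,6.78,0,0,0,0.8,2.7,0,6.78,0,0,0,0.8,2.7,0,6.78,0,0,0,0.8]
}}

```text
time_s: 6.5
eef_pos: [0.5767, -0.165, 0.0623]
ee_rot: [3.142, -0.001, 0.0]
force: [-0.2, -0.5, 0.1]
finger_gap: 0.125
gripper_force: 40.0
```

Run:
```python
from h import *
import pickle
W=cam("wrist");p=tool()[0];print(p,delta([0,0,0],0))
im=env.get_image("wrist");cv2.imwrite("pics/w4.png",im);pickle.dump(W,open("w4.pkl","wb"))
cv2.imwrite("pics/w4v.png",cv2.resize(im[60:330,140:420],(800,771))[:600])
print("head expected crop px",[(pix(W,[.6308+d,-.1646,.08])-[140,60])*800/280 for d in(-.011,.011)])
print("bore",(pix(W,[p[0]+.0239,p[1],.065])-[140,60])*800/280)
```

```text
[ 0.57674592 -0.1649693   0.06226658] (array([-57.68, -16.47,   6.21]), np.float64(-0.0), np.float64(-0.0))
head expected crop px [array([405.68431918, 375.65407723]), array([405.79053479, 241.67365945])]
bore [407.13916873 459.00503063]
```

View pics/w4v.png

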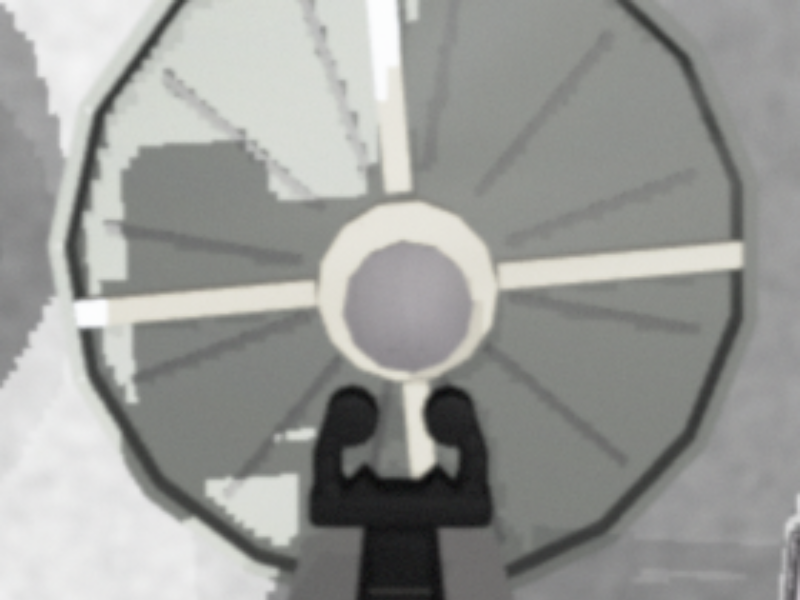

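{"op": "jog_arm", "data": {
  "increments": [0.4,0.12,0,0,0,0,0.8,0.8,0.12,0,0,0,0,0.8,1.2,0.12,0,0,0,0,0.8,1.5,0.12,0,0,0,0,0.8,1.8,0.12,0,0,0,0,0.8,2.1,0.12,0,0,0,0,0.8,2.4,0.12,0,0,0,0,0.8,2.6,0.12,0,0,0,0,0.8,2.7,0.12,0,0,0,0,0.8,2.7,0.12,0,0,0,0,0.8]
}}

```text
time_s: 7.8
eef_pos: [0.6041, -0.1662, 0.0623]
ee_rot: [3.141, -0.001, 0.001]
force: [1.3, -0.2, -1.2]
finger_gap: 0.123
gripper_force: 40.0
```

Run:
```python
from h import *
import pickle
W=cam("wrist");o=env.get_obs();p=tool()[0];print(p,o["force"],o["wrist_torque"])
im=env.get_image("wrist");cv2.imwrite("pics/w5.png",im)
cv2.imwrite("pics/w5v.png",cv2.resize(im[100:310,180:460],(800,600)))
print("axle",[(pix(W,[.6311,-.165,z])-[180,100])*800/280 for z in(.065,.08)])
```

```text
[ 0.60405418 -0.16619761  0.06234556] [ 1.34032414 -0.16741181 -1.15327379] [-0.00526483 -0.25621918  0.00753242]
axle [array([286.4465653 , 328.46848391]), array([286.52752497, 352.955792  ])]
```

View pics/w5v.png

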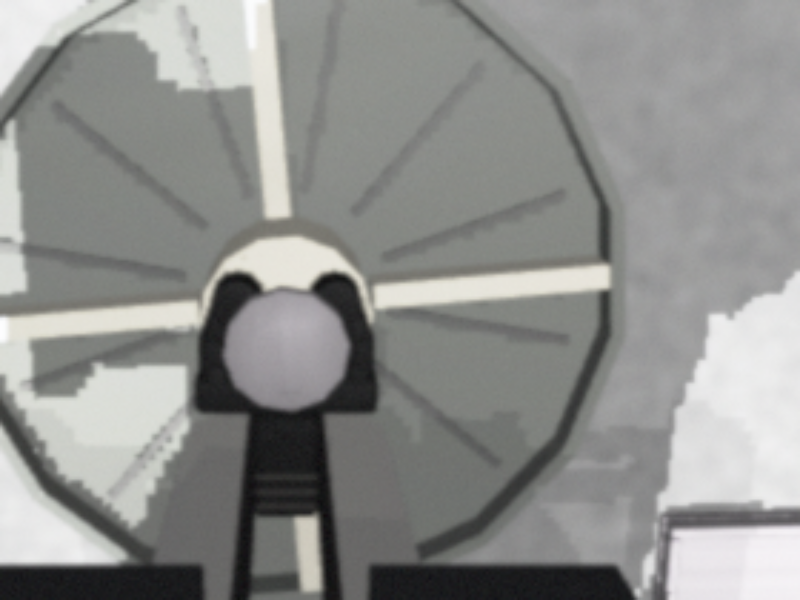

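{"op": "jog_arm", "data": {
  "increments": [0.05,0,0,0,0,0,0.8,0.1,0,0,0,0,0,0.8,0.1,0,0,0,0,0,0.8,0.1,0,0,0,0,0,2.6,0.1,0,0,0,0,0,2.6,0.1,0,0,0,0,0,2.6,0.1,0,-1,0,0,0,2.6,0.1,0,-3,0,0,0,2.6,-2,0,-6,0,0,0,2.6,-5.5,0,-6.8,0,0,0,2.6]
}}

```text
time_s: 9.1
eef_pos: [0.5493, -0.1664, 0.1334]
ee_rot: [3.14, 0.0, 0.007]
force: [-0.1, -0.7, -0.1]
finger_gap: 0.276
gripper_force: 0.0
```

Run:
```python
from h import *
import pickle
W=cam("wrist");p=tool()[0];print(p)
im=env.get_image("wrist");cv2.imwrite("pics/w6.png",im);pickle.dump(W,open("w6.pkl","wb"))
cv2.imwrite("pics/w6v.png",cv2.resize(im,(800,600)))
W3=pickle.load(open("w3.pkl","rb"))
print(clips(cv2.imread("pics/w3.png"),W3,(410,210,556,340),thr=55))
print("axle",[(pix(W,[.6311,-.165,z]))*800/560 for z in(.07,.08)])
```

```text
[ 0.54932072 -0.16642269  0.13342873]
[([416.6, -351.1], np.float64(84.6), (145.7, 17.8)), ([438.4, -393.1], np.float64(-163.9), (45.9, 36.9)), ([502.6, -327.6], np.float64(-144.9), (43.7, 34.1)), ([504.6, -386.9], np.float64(-139.7), (45.2, 35.1))]
axle [array([399.53617139, 156.47323712]), array([399.55087945, 156.09690902])]
```

View pics/w6v.png

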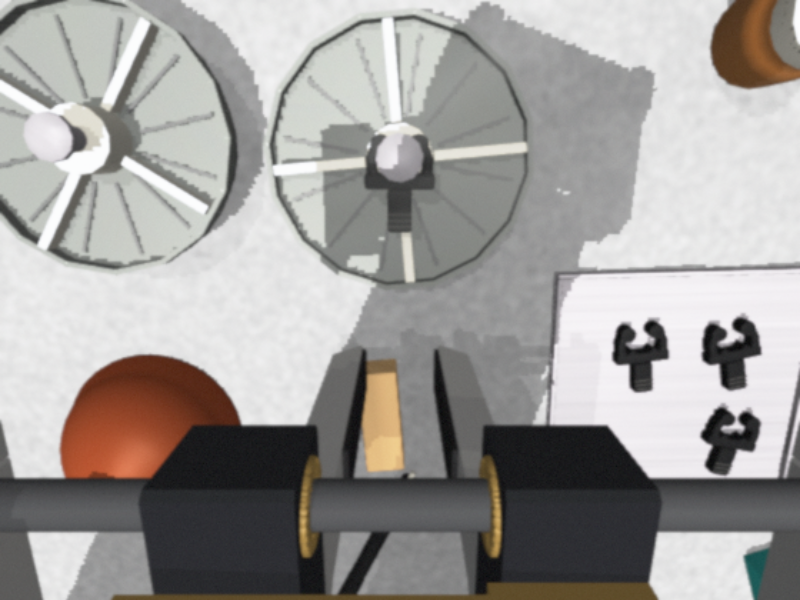

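Run:
```python
from h import *
print(delta([.4315,-.3873,.02],-11.5))
```

```text
(array([-11.46,  22.09,  11.35]), np.float64(-0.0), np.float64(11.5))
```

{"op": "jog_arm", "data": {
  "increments": [-3,5.5,0,0,0,3,3,-6,11,0,0,0,6,3,-9,16.5,1,0,0,9,3,-11.46,22.09,3,0,0,11.5,3,-11.46,22.09,6,0,0,11.5,3,-11.46,22.09,9,0,0,11.5,3,-11.46,22.09,11.35,0,0,11.5,3,-11.46,22.09,11.35,0,0,11.5,3,-11.46,22.09,11.35,0,0,11.5,3,-11.46,22.09,11.35,0,0,11.5,3]
}}

```text
time_s: 10.4
eef_pos: [0.4345, -0.3875, 0.0181]
ee_rot: [3.124, -0.315, 0.003]
force: [-0.2, 1.2, -0.5]
finger_gap: 0.321
gripper_force: 0.0
```

Run:
```python
from h import *
import pickle
W=cam("wrist");print(tool()[0],delta([.4315,-.3873,.005],-11.5))
im=env.get_image("wrist");cv2.imwrite("pics/w7.png",im)
pickle.dump(W,open("w7.pkl","wb"))
c=np.array(pix(W,[.445,-.39,.01])).astype(int);print(c)
print(clips(im,W,(c[0]-40,c[1]-50,c[0]+40,c[1]+45),thr=50),clips(im,W,(100,20,400,165),thr=60))
```

```text
[ 0.4345465  -0.38749041  0.01813079] (array([-0.3 ,  0.04,  1.31]), np.float64(-11.5), np.float64(-0.0))
[283 236]
[([453.7, -392.0], np.float64(-6.5), (50.7, 32.7))] [([511.7, -311.9], np.float64(98.1), (34.6, 29.9)), ([503.2, -388.8], np.float64(-118.5), (33.6, 24.8))]
```

{"op": "jog_arm", "data": {
  "increments": [-0.3,0.03,0,0,0,0,3,-0.3,0.03,0.3,0,0,0,3,-0.3,0.03,0.9,0,0,0,3,-0.3,0.03,1.29,0,0,0,3,-0.3,0.03,1.29,0,0,0,3,-0.3,0.03,1.29,0,0,0,0.8,-0.3,0.03,1.29,0,0,0,0.8,-0.3,0.03,1.29,0,0,0,0.8,-0.3,0.03,1.29,0,0,0,0.8,-0.3,0.03,1.29,0,0,0,0.8],
  "grip_force": 40
}}

```text
time_s: 11.7
eef_pos: [0.431, -0.3867, 0.0038]
ee_rot: [3.126, -0.315, 0.0]
force: [0.2, -0.0, -0.1]
finger_gap: 0.123
gripper_force: 40.0
```

Run:
```python
from h import *
print(tool()[0],delta([.5475,-.009,.13],0))
```

```text
[ 0.43100516 -0.38668885  0.00375781] (array([  3.87, -39.33, -12.62]), np.float64(-11.5), np.float64(-11.5))
```

{"op": "jog_arm", "data": {
  "increments": [0,0,-4,0,0,0,0.8,0,-2,-9,0,0,0,0.8,0,-8,-12.62,0,0,-3,0.8,1,-14,-12.62,0,0,-6,0.8,1.7,-20,-12.62,0,0,-9,0.8,2.4,-26,-12.62,0,0,-11.5,0.8,3.2,-32,-12.62,0,0,-11.5,0.8,3.87,-37,-12.62,0,0,-11.5,0.8,3.87,-39.33,-12.62,0,0,-11.5,0.8,3.87,-39.33,-12.62,0,0,-11.5,0.8]
}}

```text
time_s: 12.95
eef_pos: [0.5476, -0.0078, 0.1299]
ee_rot: [-3.142, -0.003, 0.0]
force: [-0.6, 0.4, 0.4]
finger_gap: 0.121
gripper_force: 40.0
```

Run:
```python
from h import *
import pickle
env.get_image("wrist")
W=cam("wrist");print(tool()[0],delta([0,0,0],0))
im=env.get_image("wrist");pickle.dump(W,open("w8.pkl","wb"));cv2.imwrite("pics/w8.png",im)
cv2.imwrite("pics/w8v.png",cv2.resize(im,(800,600),interpolation=cv2.INTER_CUBIC))
```

```text
[ 0.54738678 -0.00888201  0.12985984] (array([-54.74,  -0.93,  13.  ]), np.float64(0.0), np.float64(0.0))
```

View pics/w8v.png

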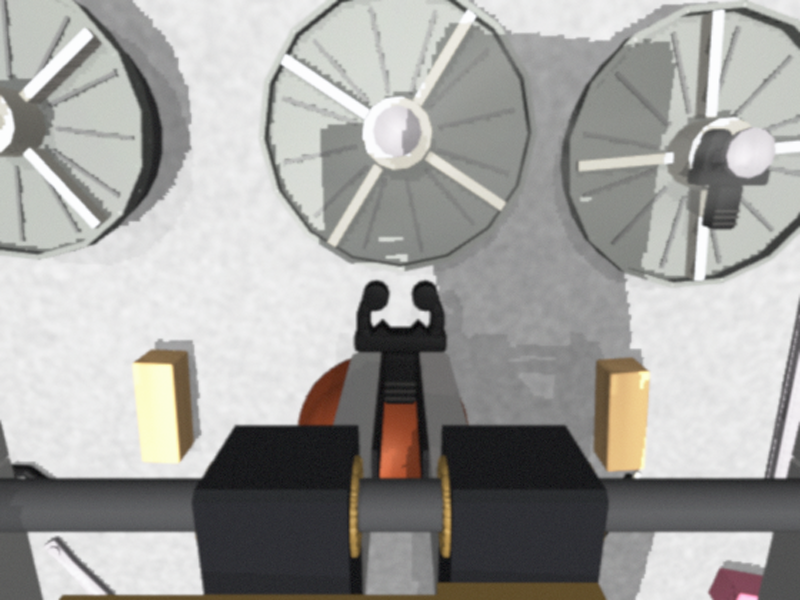

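Run:
```python
from h import *
import pickle
W=pickle.load(open("w8.pkl","rb"))
f=lambda u,z:ray(W,np.array(u)*.7,z)[:2].round(4)
print("head",f((397,131),.08),"LR",f((265,130),.043),f((530,130),.043),"B",f((400,265),.043),"brick tops",[f(u,.025) for u in[(135,365),(188,365),(180,462),(140,460),(596,373),(648,373),(640,468),(603,470)]])
```

```text
head [ 0.6395 -0.0062] LR [0.6421 0.0611] [ 0.6421 -0.0736] B [ 0.5723 -0.0076] brick tops [array([0.5058, 0.1558]), array([0.5059, 0.1231]), array([0.4377, 0.136 ]), array([0.4392, 0.1619]), array([ 0.5007, -0.1289]), array([ 0.5007, -0.1611]), array([ 0.4334, -0.1647]), array([ 0.4319, -0.1407])]
```

{"op": "jog_arm", "data": {
  "increments": [3.8,-0.15,1,0,0,0,0.8,3.8,-0.15,3,0,0,0,0.8,3.8,-0.15,5,0,0,0,0.8,3.8,-0.15,6.5,0,0,0,0.8,3.8,-0.15,6.9,0,0,0,0.8,3.8,-0.15,6.9,0,0,0,0.8,3.8,-0.15,6.9,0,0,0,0.8,3.8,-0.15,6.9,0,0,0,0.8,3.8,-0.15,6.9,0,0,0,0.8,3.8,-0.15,6.9,0,0,0,0.8]
}}

```text
time_s: 14.3
eef_pos: [0.5855, -0.0075, 0.0611]
ee_rot: [3.142, -0.0, 0.0]
force: [-0.4, -0.2, 0.4]
finger_gap: 0.12
gripper_force: 40.0
```

Run:
```python
from h import *
import pickle
W=cam("wrist");p=tool()[0];print(p)
im=env.get_image("wrist");cv2.imwrite("pics/w9.png",im)
# bright head vs clip bar: silhouette columns
c=pix(W,[.6395,-.0074,.08]);print(c)
hsv=im[int(c[1])-4:int(c[1])+4,200:360].astype(int).mean(0); print(np.round(hsv.mean(1)).astype(int).tolist())
r=pix(W,[p[0]+.0247-.010,p[1],.07]);print(r)
for dr in(-6,0,6):
  g=im[int(r[1])+dr,200:360].max(1); d=np.where(g<60)[0]+200; print(dr,d.min(),d.max(),d.mean()) if len(d) else None
```

```text
[ 0.58552853 -0.00752435  0.06108174]
[282.48176481 169.05191844]
[132, 132, 132, 131, 131, 130, 129, 129, 128, 128, 128, 127, 126, 126, 126, 125, 125, 124, 125, 124, 125, 123, 125, 125, 124, 124, 124, 124, 123, 124, 124, 125, 125, 126, 127, 127, 128, 127, 128, 128, 128, 127, 128, 130, 134, 137, 138, 141, 157, 183, 208, 221, 224, 224, 225, 223, 213, 185, 161, 153, 154, 155, 156, 156, 157, 158, 158, 160, 160, 161, 161, 163, 163, 165, 166, 167, 168, 169, 170, 171, 172, 171, 171, 171, 169, 169, 168, 167, 166, 166, 164, 164, 163, 162, 162, 162, 161, 160, 160, 158, 159, 165, 182, 200, 207, 208, 212, 222, 225, 214, 176, 140, 129, 128, 130, 130, 129, 128, 129, 130, 130, 130, 132, 132, 131, 132, 132, 133, 133, 133, 135, 136, 136, 137, 137, 138, 139, 139, 139, 139, 139, 139, 139, 139, 139, 139, 139, 139, 139, 139, 139, 139, 139, 139, 139, 139, 139, 139, 139, 140]
[282.49859611 241.0466628 ]
-6 249 311 280.0
0 249 311 280.0
6 267 342 281.81481481481484
```

{"op": "jog_arm", "data": {
  "increments": [0.4,0,0,0,0,0,0.8,0.8,0,0,0,0,0,0.8,1.2,0,0,0,0,0,0.8,1.5,0,0,0,0,0,0.8,1.8,0,0,0,0,0,0.8,2.1,0,0,0,0,0,0.8,2.4,0,0,0,0,0,0.8,2.6,0,0,0,0,0,0.8,2.7,0,0,0,0,0,0.8,2.7,0,0,0,0,0,0.8]
}}

```text
time_s: 15.6
eef_pos: [0.6129, -0.0076, 0.0612]
ee_rot: [3.142, -0.001, 0.002]
force: [2.8, -0.2, -0.3]
finger_gap: 0.124
gripper_force: 40.0
```

Run:
```python
from h import *
W=cam("wrist");o=env.get_obs();p=tool()[0];print(p,o["force"])
im=env.get_image("wrist");cv2.imwrite("pics/w10.png",im)
a=cv2.resize(im[100:310,180:460],(800,600)); g=a.max(2)
for c in(225,240,330,345,355):print(c,np.where(g[200:460,c]<60)[0][[0,-1]]+200)
h=a[:,286].max(1);print(h[200:460:8].tolist())
print("axle",[(pix(W,[.6395,-.0075,z])-[180,100])*800/280 for z in(.065,.08)])
```

```text
[ 0.61293911 -0.00758615  0.06118421] [ 2.80290862 -0.18118702 -0.27861063]
225 [280 416]
240 [278 417]
330 [278 417]
345 [280 417]
355 [289 416]
[141, 137, 132, 123, 127, 228, 233, 233, 233, 233, 232, 146, 164, 173, 179, 187, 186, 182, 175, 170, 166, 160, 158, 154, 152, 147, 132, 29, 30, 32, 32, 29, 30]
axle [array([292.36020184, 332.70528287]), array([292.93492694, 357.68105277])]
```

{"op": "jog_arm", "data": {
  "increments": [0.08,0,0,0,0,0,0.8,0.16,0,0,0,0,0,0.8,0.2,0,0,0,0,0,0.8,0.2,0,0,0,0,0,0.8,0.2,0,0,0,0,0,2.6,0.2,0,0,0,0,0,2.6,0.2,0,-1,0,0,0,2.6,0.2,0,-3,0,0,0,2.6,-3,0,-6,0,0,0,2.6,-6.5,0,-6.9,0,0,0,2.6]
}}

```text
time_s: 16.9
eef_pos: [0.5475, -0.0076, 0.1322]
ee_rot: [3.141, -0.001, 0.005]
force: [0.1, 0.3, 0.5]
finger_gap: 0.276
gripper_force: 0.0
```

Run:
```python
from h import *
import pickle
env.get_image("wrist")
W=cam("wrist");p=tool()[0];print(p,delta([.44,-.37,.1],0))
im=env.get_image("wrist");cv2.imwrite("pics/w11.png",im);pickle.dump(W,open("w11.pkl","wb"))
a=cv2.resize(im,(800,600)); 
c=pix(W,[.6395,-.0075,.08])*800/560;print(c)
x,y=c.astype(int); g=a.max(2)[y-60:y+100,x-60:x+60]; d=np.argwhere(g<60);print("dark bbox rows/cols",d.min(0)+[y-60,x-60],d.max(0)+[y-60,x-60])
```

```text
[ 0.54437833 -0.00744342  0.1324661 ] (array([-10.44,  36.26,   3.24]), np.float64(-0.0), np.float64(-0.0))
[402.97905274 124.35871333]
dark bbox rows/cols [154 390] [176 432]
```

{"op": "jog_arm", "data": {
  "increments": [-2,6,0,0,0,0,3,-4,12,0,0,0,0,3,-6,18,0,0,0,0,3,-8,24,0,0,0,0,3,-9,30,1,0,0,0,3,-8.4,35.3,1.3,0,0,0,3,-8.4,35.3,1.3,0,0,0,3,-8.4,35.3,1.3,0,0,0,3,-8.4,35.3,1.3,0,0,0,3,-8.4,35.3,1.3,0,0,0,3]
}}

```text
time_s: 18.25
eef_pos: [0.4637, -0.3598, 0.1173]
ee_rot: [3.141, 0.001, 0.001]
force: [-0.3, 0.7, -0.2]
finger_gap: 0.318
gripper_force: 0.0
```

Run:
```python
from h import *
import pickle
W=cam("wrist");p=tool()[0];print(p)
im=env.get_image("wrist");cv2.imwrite("pics/w12.png",im);pickle.dump(W,open("w12.pkl","wb"))
for y in(-.322,-.382):
  c=pix(W,[.495,y,.01]).astype(int);print(c)
  for t in(60,75,90):print(t,clips(im,W,(c[0]-42,c[1]-42,c[0]+42,c[1]+42),thr=t))
```

```text
[ 0.46374297 -0.35975616  0.11733764]
[236 173]
60 [([510.0, -310.9], np.float64(92.0), (31.4, 16.5))]
75 [([515.3, -320.0], np.float64(26.0), (42.0, 33.9))]
90 [([516.9, -321.3], np.float64(7.9), (45.4, 33.4))]
[308 173]
60 []
75 [([484.7, -386.8], np.float64(-165.6), (22.5, 13.2))]
90 [([517.8, -380.3], np.float64(8.8), (44.8, 32.1))]
```

Run:
```python
from h import *
print(delta([.493,-.3246,.02],8))
```

```text
(array([ 2.93, -3.53,  9.73]), np.float64(0.0), np.float64(-8.0))
```

{"op": "jog_arm", "data": {
  "increments": [1.5,-1.8,2,0,0,-4,3,2.93,-3.53,4,0,0,-8,3,2.93,-3.53,7,0,0,-8,3,2.93,-3.53,9,0,0,-8,3,2.93,-3.53,9.7,0,0,-8,3,2.93,-3.53,9.7,0,0,-8,3,2.93,-3.53,9.7,0,0,-8,3,2.93,-3.53,9.7,0,0,-8,3,2.93,-3.53,9.7,0,0,-8,3,2.93,-3.53,9.7,0,0,-8,3]
}}

```text
time_s: 19.55
eef_pos: [0.4927, -0.3253, 0.0201]
ee_rot: [3.134, 0.219, 0.0]
force: [0.5, -0.5, -0.0]
finger_gap: 0.319
gripper_force: 0.0
```

Run:
```python
from h import *
print(tool()[0],delta([.493,-.3246,.005],8))
W=cam("wrist");im=env.get_image("wrist");cv2.imwrite("pics/w13.png",im)
c=pix(W,[.507,-.323,.01]).astype(int)
for t in(60,75,90):print(t,clips(im,W,(c[0]-40,c[1]-50,c[0]+40,c[1]+25),thr=t))
```

```text
[ 0.49269903 -0.32527198  0.02010733] (array([ 0.04, -0.06,  1.51]), np.float64(8.0), np.float64(-0.0))
60 [([499.9, -323.5], np.float64(-172.0), (36.8, 32.5))]
75 [([500.0, -323.7], np.float64(-172.0), (36.8, 33.0))]
90 [([522.7, -320.5], np.float64(8.0), (36.8, 33.1))]
```

{"op": "jog_arm", "data": {
  "increments": [0.06,-0.06,0.5,0,0,0,3,0.06,-0.06,1,0,0,0,3,0.06,-0.06,1.5,0,0,0,3,0.06,-0.06,1.52,0,0,0,3,0.06,-0.06,1.52,0,0,0,0.8,0.06,-0.06,1.52,0,0,0,0.8,0.06,-0.06,1.52,0,0,0,0.8,0.06,-0.06,1.52,0,0,0,0.8,0.06,-0.06,1.52,0,0,0,0.8,0.06,-0.06,1.52,0,0,0,0.8],
  "grip_force": 40
}}

```text
time_s: 20.85
eef_pos: [0.4933, -0.3246, 0.0049]
ee_rot: [3.134, 0.219, 0.0]
force: [-0.2, -0.5, 1.8]
finger_gap: 0.12
gripper_force: 40.0
```

Run:
```python
from h import *
print(tool()[0],delta([.553,.19,.13],0))
```

```text
[ 0.49325064 -0.32461031  0.00490748] (array([ 13.06, -50.13, -12.52]), np.float64(8.0), np.float64(8.0))
```

{"op": "jog_arm", "data": {
  "increments": [0,0,-5,0,0,0,0.8,1,-4,-10,0,0,1,0.8,3,-10,-12.52,0,0,3,0.8,5,-16,-12.52,0,0,5,0.8,6.5,-22,-12.52,0,0,8,0.8,8,-28,-12.52,0,0,8,0.8,9.5,-34,-12.52,0,0,8,0.8,11,-40,-12.52,0,0,8,0.8,12.3,-46,-12.52,0,0,8,0.8,13.06,-50.13,-12.52,0,0,8,0.8]
}}

```text
time_s: 22.1
eef_pos: [0.5526, 0.1926, 0.1298]
ee_rot: [-3.142, -0.001, 0.0]
force: [0.3, -0.2, -0.7]
finger_gap: 0.124
gripper_force: 40.0
```

Run:
```python
from h import *
import pickle
for _ in range(3):env.get_image("wrist")
W=cam("wrist");print(tool()[0],delta([0,0,0],0),env.get_obs()["finger_gap"])
im=env.get_image("wrist");pickle.dump(W,open("w14.pkl","wb"));cv2.imwrite("pics/w14.png",im)
cv2.imwrite("pics/w14v.png",cv2.resize(im,(800,600),interpolation=cv2.INTER_CUBIC))
```

```text
[0.55247219 0.19177876 0.129526  ] (array([-55.29,  19.03,  12.99]), np.float64(0.1), np.float64(0.1)) 0.11916047352490515
```

View pics/w14v.png

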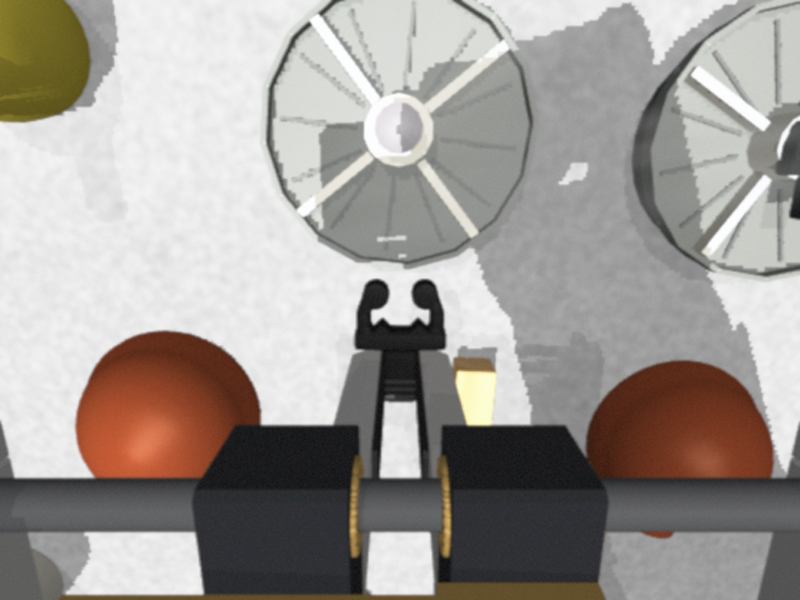

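{"op": "jog_arm", "data": {
  "increments": [4.1,-0.12,1,0,0,0,0.8,4.1,-0.12,3,0,0,0,0.8,4.1,-0.12,5,0,0,0,0.8,4.1,-0.12,6.4,0,0,0,0.8,4.1,-0.12,6.78,0,0,0,0.8,4.1,-0.12,6.78,0,0,0,0.8,4.1,-0.12,6.78,0,0,0,0.8,4.1,-0.12,6.78,0,0,0,0.8,4.1,-0.12,6.78,0,0,0,0.8,4.1,-0.12,6.78,0,0,0,0.8]
}}

```text
time_s: 23.55
eef_pos: [0.5939, 0.1913, 0.0622]
ee_rot: [-3.142, 0.0, -0.0]
force: [0.2, -0.0, -0.0]
finger_gap: 0.123
gripper_force: 40.0
```

Run:
```python
from h import *
W=cam("wrist");p=tool()[0];print(p)
im=env.get_image("wrist");cv2.imwrite("pics/w15.png",im)
c=pix(W,[.6468,p[1],.08]).astype(int);print(c)
print(im[c[1]-4:c[1]+4,244:320].astype(int).mean((0,2)).round().astype(int).tolist())
print(im[90:260,c[0]].mean(1).round().astype(int).tolist())
r=pix(W,[p[0]+.0143,p[1],.07])
for dr in(-6,0):
  g=im[int(r[1])+dr,200:360].max(1); d=np.where(g<60)[0]+200; print(dr,d.min(),d.max())
```

```text
[0.5939482  0.19125932 0.06224534]
[282 171]
[135, 141, 165, 201, 218, 223, 224, 223, 223, 219, 201, 170, 153, 151, 153, 154, 155, 155, 157, 158, 159, 159, 160, 161, 162, 162, 163, 164, 165, 167, 168, 170, 170, 171, 172, 171, 171, 170, 169, 169, 169, 168, 167, 167, 166, 165, 164, 163, 162, 161, 160, 159, 158, 157, 162, 181, 203, 211, 212, 215, 222, 226, 224, 206, 161, 131, 128, 134, 137, 138, 137, 136, 135, 136, 136, 136]
[153, 151, 151, 150, 149, 150, 151, 147, 148, 149, 147, 146, 145, 146, 143, 142, 137, 135, 137, 137, 134, 134, 133, 132, 130, 129, 128, 129, 129, 128, 130, 129, 129, 131, 141, 144, 144, 144, 145, 147, 147, 144, 136, 136, 167, 216, 227, 229, 229, 230, 229, 229, 229, 230, 228, 227, 229, 225, 214, 168, 160, 163, 167, 166, 170, 171, 171, 172, 173, 173, 172, 173, 174, 175, 173, 174, 174, 172, 174, 171, 170, 169, 167, 167, 165, 165, 164, 159, 161, 158, 155, 155, 148, 150, 147, 149, 145, 145, 145, 143, 143, 143, 157, 191, 211, 186, 141, 120, 121, 127, 131, 130, 131, 129, 130, 128, 123, 118, 117, 116, 115, 119, 127, 131, 129, 131, 130, 130, 129, 130, 130, 131, 132, 128, 120, 113, 107, 77, 39, 16, 18, 18, 23, 29, 32, 39, 39, 36, 36, 29, 33, 32, 29, 28, 22, 16, 25, 28, 29, 35, 34, 30, 32, 31, 27, 27, 24, 31, 29, 32]
-6 249 311
0 249 311
```

{"op": "jog_arm", "data": {
  "increments": [0.4,-0.14,0,0,0,0,0.8,0.8,-0.14,0,0,0,0,0.8,1.2,-0.14,0,0,0,0,0.8,1.5,-0.14,0,0,0,0,0.8,1.8,-0.14,0,0,0,0,0.8,2.1,-0.14,0,0,0,0,0.8,2.4,-0.14,0,0,0,0,0.8,2.6,-0.14,0,0,0,0,0.8,2.7,-0.14,0,0,0,0,0.8,2.7,-0.14,0,0,0,0,0.8]
}}

```text
time_s: 24.85
eef_pos: [0.6209, 0.1925, 0.0622]
ee_rot: [3.142, -0.001, -0.0]
force: [-2.0, -0.8, 1.4]
finger_gap: 0.122
gripper_force: 40.0
```

Run:
```python
from h import *
W=cam("wrist");o=env.get_obs();p=tool()[0];print(p,o["force"])
im=env.get_image("wrist");cv2.imwrite("pics/w16.png",im)
a=cv2.resize(im[100:310,180:460],(800,600)); g=a.max(2)
for c in(225,240,330,345):print(c,np.where(g[200:460,c]<60)[0][[0,-1]]+200)
print(a[:,286].max(1)[200:460:8].tolist())
```

```text
[0.62094105 0.19254735 0.0622306 ] [-1.97770815 -0.77141226  1.41911114]
225 [280 413]
240 [275 413]
330 [276 413]
345 [278 413]
[137, 137, 136, 123, 123, 143, 230, 232, 233, 231, 232, 231, 145, 169, 175, 181, 186, 183, 178, 173, 170, 163, 158, 155, 151, 148, 145, 107, 34, 32, 28, 27, 29]
```

{"op": "jog_arm", "data": {
  "increments": [0,0,0,0,0,0,2.6,0,0,0,0,0,0,2.6,0,0,-1,0,0,0,2.6,0,0,-3,0,0,0,2.6,-1,2,-7,0,0,0,1,-3,6,-10,0,0,0,0,-5,9,-11,0,0,0,0,-7,10.2,-11,0,0,0,0,-7,10.2,-11,0,0,0,0,-7,10.2,-11,0,0,0,0]
}}

```text
time_s: 26.15
eef_pos: [0.5515, 0.091, 0.173]
ee_rot: [-3.141, 0.0, -0.002]
force: [-0.4, -1.1, -0.7]
finger_gap: 0.004
gripper_force: 0.0
```

Run:
```python
from h import *
import pickle
W=cam("wrist");print(tool()[0],env.get_obs()["finger_gap"])
im=env.get_image("wrist");pickle.dump(W,open("w17.pkl","wb"));cv2.imwrite("pics/w17.png",im)
cv2.imwrite("pics/w17v.png",cv2.resize(im[0:300],(800,429),interpolation=cv2.INTER_CUBIC))
for n,c in(("w1",(.6305,-.1662)),("w2",(.640,-.0075)),("w3",(.647,.1925))):print(n,[(pix(W,[*c,z])*800/560).round() for z in(.08,.07,.058)])
print(delta([.6507,.2376,.039]))
```

```text
[0.55152207 0.09104677 0.17299715] 0.0036465696624677856
w1 [array([889., 162.]), array([872., 162.]), array([852., 162.])]
w2 [array([591., 143.]), array([584., 144.]), array([576., 145.])]
w3 [array([208., 130.]), array([214., 131.]), array([222., 132.])]
(array([  9.91, -14.65,  13.37]), np.float64(0.0), None)
```

View pics/w17v.png

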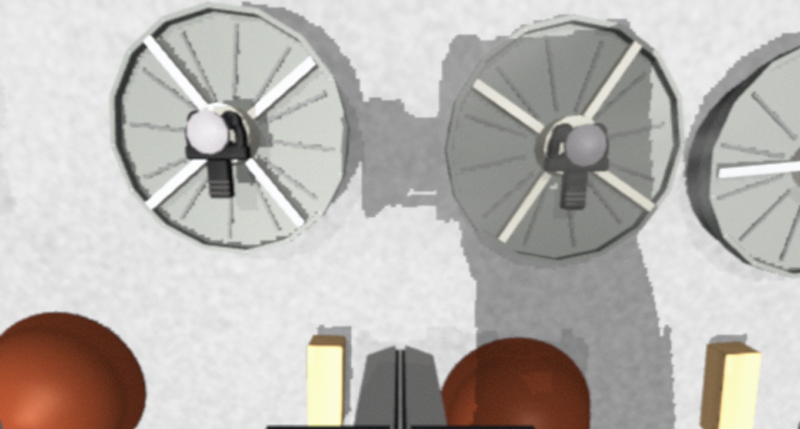

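{"op": "jog_arm", "data": {
  "increments": [3,-4.5,1,0,0,0,0,6,-9,3,0,0,0,0,9.91,-14.65,4,0,0,0,0,9.91,-14.65,7,0,0,0,0,9.91,-14.65,10,0,0,0,0,9.91,-14.65,12,0,0,0,0,9.91,-14.65,13.4,0,0,0,0,9.91,-14.65,13.4,0,0,0,0,9.91,-14.65,13.4,0,0,0,0,9.91,-14.65,13.4,0,0,0,0]
}}

```text
time_s: 27.45
eef_pos: [0.6505, 0.2372, 0.0393]
ee_rot: [-3.141, 0.001, -0.002]
force: [-0.1, -0.3, -0.6]
finger_gap: 0.008
gripper_force: 0.0
```

Run:
```python
from h import *
import pickle
p=tool()[0];print(p,env.get_obs()["force"])
W=pickle.load(open("w17.pkl","rb"))
for c,T in(((.647,.1925),[(148,40),(312,62),(150,205),(300,222)]),((.640,-.0075),[(475,85),(640,45),(655,207),(502,240)])):
  for u in T:
    d=ray(W,np.array(u)*.7,.045)[:2]-c;print(np.degrees(np.arctan2(d[1],d[0])).round(),np.hypot(*d).round(3),end=" ")
  print()
c=np.array([.647,.1925])
for a in np.linspace(85,-42,10)[1:]:
  q=c+.045*np.array([np.cos(np.radians(a)),np.sin(np.radians(a))]);d=(q-p[:2])*100;print(round(a),d[0].round(2),(-d[1]).round(2))
```

```text
[0.65052945 0.23716295 0.03929198] [-0.0691946  -0.26114069 -0.551258  ]
40.0 0.065 -52.0 0.063 128.0 0.067 -143.0 0.065 
59.0 0.066 -33.0 0.065 -123.0 0.066 147.0 0.067 
71 1.12 0.21
57 2.11 0.7
43 2.96 1.42
29 3.6 2.32
14 4.0 3.34
0 4.15 4.44
-14 4.02 5.54
-28 3.62 6.57
-42 2.99 7.48
```

{"op": "jog_arm", "data": {
  "increments": [1.12,0.21,0,0,0,0,0,2.11,0.7,0,0,0,0,0,2.96,1.42,0,0,0,0,0,3.6,2.32,0,0,0,0,0,4.0,3.34,0,0,0,0,0,4.15,4.44,0,0,0,0,0,4.02,5.54,0,0,0,0,0,3.62,6.57,0,0,0,0,0,2.99,7.48,0,0,0,0,0,2.99,7.48,0,0,0,0,0]
}}

```text
time_s: 28.7
eef_pos: [0.6795, 0.1616, 0.0383]
ee_rot: [3.141, -0.002, -0.0]
force: [0.0, 0.8, 0.4]
finger_gap: 0.009
gripper_force: 0.0
```

Run:
```python
from h import *
p=tool()[0];print(p,env.get_obs()["force"])
a=np.radians(100);print(delta([.640+.045*np.cos(a),-.0075+.045*np.sin(a),.039]))
```

```text
[0.6795292  0.1615973  0.03834515] [0.03130429 0.83711733 0.42532008]
(array([-4.72, 12.48, -0.06]), np.float64(-0.1), None)
```

{"op": "jog_arm", "data": {
  "increments": [0,0,-3,0,0,0,0,0,0,-6,0,0,0,0,-2,5,-6,0,0,0,0,-4,10,-6,0,0,0,0,-4.72,12.5,-5,0,0,0,0,-4.72,12.5,-3,0,0,0,0,-4.72,12.5,-1,0,0,0,0,-4.72,12.5,0,0,0,0,0,-4.72,12.5,0,0,0,0,0,-4.72,12.5,0,0,0,0,0]
}}

```text
time_s: 29.95
eef_pos: [0.633, 0.0377, 0.0386]
ee_rot: [3.142, 0.0, 0.001]
force: [-0.2, -0.2, -0.0]
finger_gap: 0.004
gripper_force: 0.0
```

Run:
```python
from h import *
p=tool()[0];print(p,env.get_obs()["force"])
c=np.array([.640,-.0075])
for a in np.linspace(100,-24,10)[1:]:
  q=c+.045*np.array([np.cos(np.radians(a)),np.sin(np.radians(a))]);d=(q-p[:2])*100;print(round(a),d[0].round(2),(-d[1]).round(2))
```

```text
[0.63299783 0.03766732 0.03855939] [-0.2310752  -0.17174448 -0.02643334]
86 1.0 0.03
72 2.06 0.23
59 3.04 0.67
45 3.89 1.34
31 4.55 2.19
17 5.0 3.18
4 5.19 4.24
-10 5.13 5.32
-24 4.81 6.35
```

{"op": "jog_arm", "data": {
  "increments": [1.0,0.03,0,0,0,0,0,2.06,0.23,0,0,0,0,0,3.04,0.67,0,0,0,0,0,3.89,1.34,0,0,0,0,0,4.55,2.19,0,0,0,0,0,5.0,3.18,0,0,0,0,0,5.19,4.24,0,0,0,0,0,5.13,5.32,0,0,0,0,0,4.81,6.35,0,0,0,0,0,4.81,6.35,0,0,0,0,0]
}}

```text
time_s: 31.2
eef_pos: [0.6805, -0.0272, 0.0382]
ee_rot: [3.141, -0.002, 0.0]
force: [0.3, 0.3, -0.3]
finger_gap: 0.006
gripper_force: 0.0
```

Run:
```python
from h import *
import pickle
p=tool()[0];print(p,env.get_obs()["force"])
W=pickle.load(open("w3.pkl","rb"));c=np.array([.6305,-.1662])
for u in[(272,168),(390,15),(530,147),(410,280)]:
    d=ray(W,np.array(u)*.7,.045)[:2]-c;print(np.degrees(np.arctan2(d[1],d[0])).round(),end=" ")
a=np.radians(50);print(delta([c[0]+.045*np.cos(a),c[1]+.045*np.sin(a),.039]))
```

```text
[ 0.68049232 -0.02716858  0.03822607] [ 0.26809018  0.33584449 -0.2885071 ]
94.0 5.0 -86.0 -177.0 (array([-2.09, 10.46, -0.08]), np.float64(-0.1), None)
```

{"op": "jog_arm", "data": {
  "increments": [0,0,-3,0,0,0,0,0,0,-6,0,0,0,0,-1,5,-6,0,0,0,0,-2.09,9,-6,0,0,0,0,-2.09,10.46,-5,0,0,0,0,-2.09,10.46,-3,0,0,0,0,-2.09,10.46,-1,0,0,0,0,-2.09,10.46,0,0,0,0,0,-2.09,10.46,0,0,0,0,0,-2.09,10.46,0,0,0,0,0]
}}

```text
time_s: 32.45
eef_pos: [0.6601, -0.1305, 0.0385]
ee_rot: [3.141, 0.0, 0.001]
force: [0.1, 0.1, -0.6]
finger_gap: 0.007
gripper_force: 0.0
```

Run:
```python
from h import *
p=tool()[0];print(p,env.get_obs()["force"])
c=np.array([.6305,-.1662])
for a in np.linspace(50,-78,10)[1:]:
  q=c+.045*np.array([np.cos(np.radians(a)),np.sin(np.radians(a))]);d=(q-p[:2])*100;print(round(a),d[0].round(2),(-d[1]).round(2))
```

```text
[ 0.66008878 -0.1304945   0.03847995] [ 0.13262457  0.1060571  -0.6325907 ]
36 0.69 0.94
22 1.23 1.92
7 1.5 3.0
-7 1.51 4.11
-21 1.24 5.19
-35 0.71 6.17
-50 -0.04 7.0
-64 -0.97 7.61
-78 -2.02 7.97
```

{"op": "jog_arm", "data": {
  "increments": [0.69,0.94,0,0,0,0,0,1.23,1.92,0,0,0,0,0,1.5,3.0,0,0,0,0,0,1.51,4.11,0,0,0,0,0,1.24,5.19,0,0,0,0,0,0.71,6.17,0,0,0,0,0,-0.04,7.0,0,0,0,0,0,-0.97,7.61,0,0,0,0,0,-2.02,7.97,0,0,0,0,0,-2.02,7.97,0,0,0,0,0]
}}

```text
time_s: 33.7
eef_pos: [0.6389, -0.2108, 0.0383]
ee_rot: [3.142, -0.001, -0.0]
force: [0.4, -0.2, 0.3]
finger_gap: 0.004
gripper_force: 0.0
```

Run:
```python
from h import *
p=tool()[0];print(p,delta([.40,-.13,.16],0))
```

```text
[ 0.63886496 -0.21078109  0.03832592] (array([-23.9 ,  -8.06, -12.16]), np.float64(-0.0), np.float64(-0.0))
```

{"op": "jog_arm", "data": {
  "increments": [0,0,-4,0,0,0,1,0,0,-9,0,0,0,5,-5,-2,-12.16,0,0,0,5,-10,-4,-12.16,0,0,0,5,-15,-6,-12.16,0,0,0,5,-20,-8.06,-12.16,0,0,0,5,-23.9,-8.06,-12.16,0,0,0,5,-23.9,-8.06,-12.16,0,0,0,5,-23.9,-8.06,-12.16,0,0,0,5,-23.9,-8.06,-12.16,0,0,0,5]
}}

```text
time_s: 34.95
eef_pos: [0.4013, -0.1299, 0.1597]
ee_rot: [-3.142, 0.0, 0.0]
force: [0.0, 0.7, 0.1]
finger_gap: 0.532
gripper_force: 0.0
```

Run:
```python
from h import *
import pickle
W=cam("wrist");print(tool()[0])
im=env.get_image("wrist");pickle.dump(W,open("w18.pkl","wb"));cv2.imwrite("pics/w18.png",im)
cv2.imwrite("pics/w18v.png",cv2.resize(im,(800,600),interpolation=cv2.INTER_CUBIC))
```

```text
[ 0.40133713 -0.12990078  0.15967357]
```

View pics/w18v.png

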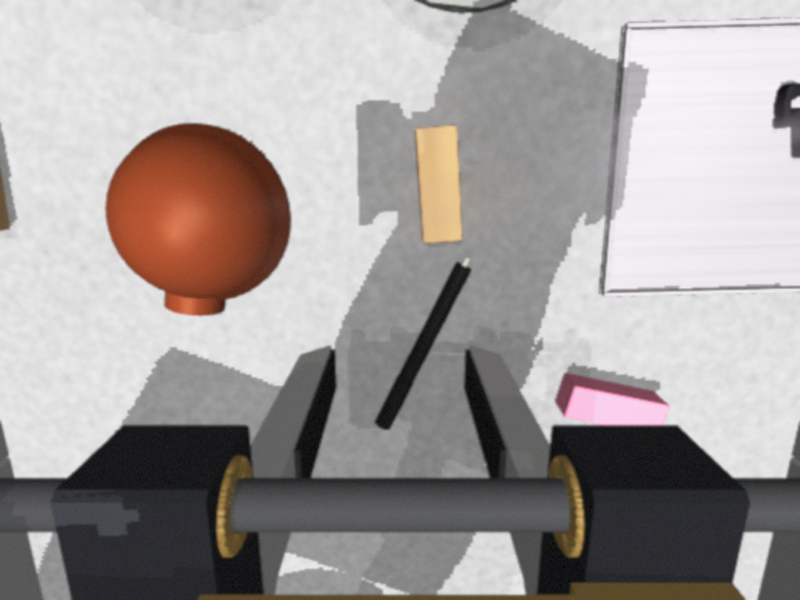

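```bash
cat >> h.py <<'E'
from scipy.optimize import least_squares
def hut(im,W,g,rows=(0,420),R0=.055):
    hsv=cv2.cvtColor(im,cv2.COLOR_BGR2HSV); m=((hsv[...,0]<12)&(hsv[...,1]>140)).astype(np.uint8)*255
    u0=pix(W,[*g,.03]); best=None
    for c in cv2.findContours(m,cv2.RETR_EXTERNAL,cv2.CHAIN_APPROX_NONE)[0]:
        if cv2.contourArea(c)>800 and cv2.pointPolygonTest(c,tuple(map(float,u0)),False)>=0: best=c[:,0]
    P=best[(best[:,1]>rows[0])&(best[:,1]<rows[1])&(best[:,0]>2)&(best[:,0]<557)&(best[:,1]>2)]
    K,M,t=W; o=-M.T@t; D=(M.T@np.linalg.inv(K)@np.c_[P,np.ones(len(P))].T).T; D/=np.linalg.norm(D,axis=1)[:,None]
    f=lambda q:(np.linalg.norm(np.cross(np.array([*q,.005])-o,D),axis=1)-R0)*1000
    s=least_squares(f,g,loss="soft_l1"); return s.x.round(4),np.abs(f(s.x)).mean().round(2),len(P)
def brick(im,W,g,z=.025):
    hsv=cv2.cvtColor(im,cv2.COLOR_BGR2HSV); m=((hsv[...,0]>10)&(hsv[...,0]<32)&(hsv[...,1]>70)&(hsv[...,2]>140)).astype(np.uint8)*255
    u0=pix(W,[*g,z])
    for c in cv2.findContours(m,cv2.RETR_EXTERNAL,cv2.CHAIN_APPROX_NONE)[0]:
        if cv2.contourArea(c)>300 and cv2.pointPolygonTest(c,tuple(map(float,u0)),False)>=0:
            P=np.array([ray(W,p,z)[:2] for p in c[:,0]])*1000; (x,y),(w,h),a=cv2.minAreaRect(P.astype(np.float32))
            return (round(x,1),round(y,1)),(a if w>h else a+90)%180,(w,h)
E
python3 - <<'E'
from h import *
import pickle
W=pickle.load(open("w18.pkl","rb"));im=cv2.imread("pics/w18.png")
print("hut2",hut(im,W,(.441,.002)),hut(im,W,(.441,.002),(0,190)),hut(im,W,(.441,.002),(0,150)))
print("brick",brick(im,W,(.467,-.15)))
f=lambda u:ray(W,np.array(u)*.7,.025)[:2].round(4)
print([f(u) for u in[(416,128),(457,125),(462,240),(423,243)]])
for n in("w14","w17"):
  Wn=pickle.load(open(n+".pkl","rb"));i=cv2.imread(f"pics/{n}.png")
  for g in((.465,.339),(.443,.002)):
    try:print(n,hut(i,Wn,g,(0,290)))
    except Exception as e:print(n,g,"no")
E
```

```text
hut2 (array([0.4462, 0.003 ]), np.float64(2.28), 389) (array([0.4474, 0.0031]), np.float64(1.23), 280) (array([0.4476, 0.0033]), np.float64(1.56), 195)
brick ((466.5, -152.5), 4.4397687911987305, (69.36524200439453, 25.029491424560547))
[array([ 0.5001, -0.1382]), array([ 0.5018, -0.1627]), array([ 0.4327, -0.1679]), array([ 0.4308, -0.1432])]
w14 (array([0.4659, 0.3491]), np.float64(1.4), 166)
w14 (array([ 0.4447, -0.0012]), np.float64(1.3), 125)
w17 (array([0.4654, 0.3531]), np.float64(1.52), 133)
w17 (0.443, 0.002) no
```

{"op": "jog_arm", "data": {
  "increments": [2,0.7,2,0,0,-2,5,4,1.5,4,0,0,-4.4,5,6.52,2.26,6,0,0,-4.4,5,6.52,2.26,8,0,0,-4.4,5,6.52,2.26,10,0,0,-4.4,5,6.52,2.26,12,0,0,-4.4,5,6.52,2.26,12,0,0,-4.4,5,6.52,2.26,12,0,0,-4.4,5,6.52,2.26,12,0,0,-4.4,5,6.52,2.26,12,0,0,-4.4,5]
}}

```text
time_s: 36.25
eef_pos: [0.4661, -0.1525, 0.0403]
ee_rot: [3.139, 0.12, 0.001]
force: [0.5, -0.7, 0.1]
finger_gap: 0.533
gripper_force: 0.0
```

Run:
```python
from h import *
print(tool()[0],delta([.4665,-.1525,.007],4.4))
```

```text
[ 0.46607578 -0.15253359  0.04027142] (array([ 0.04, -0.  ,  3.33]), np.float64(4.4), np.float64(-0.0))
```

{"op": "jog_arm", "data": {
  "increments": [0.04,0,1.5,0,0,0,5,0.04,0,2.7,0,0,0,5,0.04,0,3.3,0,0,0,5,0.04,0,3.33,0,0,0,5,0.04,0,3.33,0,0,0,2,0.04,0,3.33,0,0,0,2,0.04,0,3.33,0,0,0,2,0.04,0,3.33,0,0,0,2,0.04,0,3.33,0,0,0,2,0.04,0,3.33,0,0,0,2],
  "grip_force": 20
}}

```text
time_s: 37.5
eef_pos: [0.4663, -0.1525, 0.0067]
ee_rot: [3.139, 0.12, 0.001]
force: [-1.3, -0.1, 5.7]
finger_gap: 0.267
gripper_force: 20.0
```

Run:
```python
from h import *
print(tool()[0],delta([.37,.003,.20],0))
```

```text
[ 0.46634695 -0.15247606  0.00669654] (array([ -8.41, -16.23, -19.34]), np.float64(4.4), np.float64(4.4))
```

{"op": "jog_arm", "data": {
  "increments": [0,0,-4,0,0,0,2,0,0,-9,0,0,0,2,-1,-3,-14,0,0,2,2,-4,-8,-17,0,0,4.4,2,-7,-13,-17,0,0,4.4,2,-8.41,-16.23,-17,0,0,4.4,2,-8.41,-16.23,-17,0,0,4.4,2,-8.41,-16.23,-17,0,0,4.4,2,-8.41,-16.23,-17,0,0,4.4,2,-8.41,-16.23,-17,0,0,4.4,2]
}}

```text
time_s: 38.75
eef_pos: [0.3701, 0.0025, 0.1762]
ee_rot: [-3.142, 0.002, 0.001]
force: [-0.2, -0.2, -0.1]
finger_gap: 0.263
gripper_force: 20.0
```

Run:
```python
from h import *
import pickle
W=cam("wrist");print(tool()[0],env.get_obs()["finger_gap"])
im=env.get_image("wrist");pickle.dump(W,open("w19.pkl","wb"));cv2.imwrite("pics/w19.png",im)
for r in((0,420),(0,200),(0,170),(0,150)):print(hut(im,W,(.447,.003),r))
print(pix(W,[.447,.003,.06]))
h,r,n=hut(im,W,(.447,.003),(0,170));a=im.copy()
# draw predicted sphere outline
for t in np.linspace(0,2*np.pi,200):
  q=pix(W,[h[0]+.059*np.cos(t),h[1]+.059*np.sin(t),0]);cv2.circle(a,tuple(q.astype(int)),0,(255,0,0),-1)
cv2.imwrite("pics/w19v.png",cv2.resize(a,(800,600)))
print(delta([*h,.085],0))
```

```text
[0.37010504 0.00248021 0.17621731] 0.26310694356518033
(array([0.4665, 0.0116]), np.float64(9.01), 479)
(array([0.4665, 0.0116]), np.float64(9.01), 479)
(array([0.4665, 0.0116]), np.float64(9.01), 479)
(array([0.4486, 0.0055]), np.float64(9.99), 437)
[280.82463435 116.16595162]
(array([ 9.64, -0.91,  9.12]), np.float64(-0.1), np.float64(-0.1))
```

View pics/w19v.png

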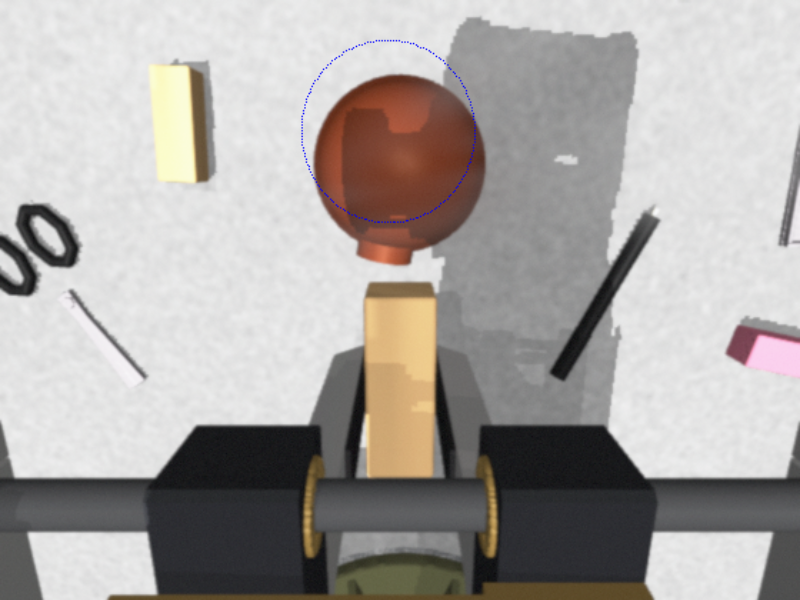

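```bash
cat >> h.py <<'E'
def hut2(im,W,g,cut,show=False):
    hsv=cv2.cvtColor(im,cv2.COLOR_BGR2HSV); m=(((hsv[...,0]<10)|(hsv[...,0]>172))&(hsv[...,1]>110)).astype(np.uint8)*255
    m=cv2.morphologyEx(m,cv2.MORPH_OPEN,np.ones((3,3),np.uint8)); u0=pix(W,[*g,.03])
    n,l,st,ce=cv2.connectedComponentsWithStats(m); i=1+np.argmin(np.hypot(*(ce[1:]-u0).T)+1e4*(st[1:,4]<2000))
    P=cv2.convexHull(np.argwhere(l==i)[:,::-1].astype(np.int32))[:,0].astype(float); P=P[P[:,1]<cut]
    K,M,t=W; o=-M.T@t; D=(M.T@np.linalg.inv(K)@np.c_[P,np.ones(len(P))].T).T; D/=np.linalg.norm(D,axis=1)[:,None]
    f=lambda q:(np.linalg.norm(np.cross(np.array([*q,.005])-o,D),axis=1)-.055)*1000
    e=lambda q:(np.hypot(*(np.array([ray(W,p,0)[:2] for p in P])-q).T)-.059)*1000
    return [(s.x.round(4),np.abs(k(s.x)).mean().round(2)) for k in(f,e) for s in[least_squares(k,g,loss="soft_l1")]],len(P),P[:,0].min(),P[:,0].max(),P[:,1].min()
E
python3 - <<'E'
from h import *
import pickle
for n,g,c in(("w19",(.445,.003),160),("w19",(.445,.003),130),("w18",(.446,.003),200),("w18",(.446,.003),160),("w14",(.443,.0),290),("w14",(.465,.345),290),("w17",(.465,.345),290)):
  W=pickle.load(open(n+".pkl","rb"));im=cv2.imread(f"pics/{n}.png");print(n,hut2(im,W,g,c))
E
```

```text
w19 ([(array([0.4481, 0.0052]), np.float64(0.95)), (array([0.4454, 0.0044]), np.float64(0.9))], 29, np.float64(221.0), np.float64(338.0), np.float64(53.0))
w19 ([(array([0.4483, 0.0045]), np.float64(0.72)), (array([0.4452, 0.0047]), np.float64(0.45))], 24, np.float64(221.0), np.float64(338.0), np.float64(53.0))
w18 ([(array([0.4479, 0.0024]), np.float64(0.85)), (array([0.4454, 0.0071]), np.float64(1.29))], 40, np.float64(75.0), np.float64(201.0), np.float64(87.0))
w18 ([(array([0.4483, 0.0027]), np.float64(0.38)), (array([0.4456, 0.0067]), np.float64(1.02))], 29, np.float64(75.0), np.float64(201.0), np.float64(87.0))
w14 ([(array([ 0.4457, -0.0011]), np.float64(1.18)), (array([0.4447, 0.0034]), np.float64(0.3))], 17, np.float64(420.0), np.float64(531.0), np.float64(253.0))
w14 ([(array([0.4665, 0.3495]), np.float64(1.23)), (array([0.4647, 0.3492]), np.float64(0.87))], 26, np.float64(54.0), np.float64(180.0), np.float64(233.0))
w17 ([(array([0.4661, 0.3527]), np.float64(1.52)), (array([0.4647, 0.3495]), np.float64(0.37))], 21, np.float64(0.0), np.float64(100.0), np.float64(219.0))
```

{"op": "jog_arm", "data": {
  "increments": [3,0,2,0,0,0,2,6,-0.05,4,0,0,0,2,7.6,-0.05,6,0,0,0,2,7.6,-0.05,8,0,0,0,2,7.6,-0.05,9.5,0,0,0,2,7.6,-0.05,10.2,0,0,0,2,7.6,-0.05,10.5,0,0,0,2,7.6,-0.05,10.7,0,0,0,2,7.6,-0.05,10.8,0,0,0,2,7.6,-0.05,10.8,0,0,0,2]
}}

```text
time_s: 40.05
eef_pos: [0.4461, 0.0035, 0.0686]
ee_rot: [3.142, -0.001, 0.001]
force: [0.1, 0.0, -0.9]
finger_gap: 0.265
gripper_force: 20.0
```

Run:
```python
from h import *
o=env.get_obs();print(tool()[0],delta([.446,.003,.067],0),o["force"],o["finger_gap"])
```

```text
[0.44606049 0.00345869 0.06864903] (array([-0.01,  0.05,  0.16]), np.float64(-0.0), np.float64(-0.0)) [ 0.07589762  0.02153793 -0.8756571 ] 0.26528218108084123
```

Lower in small steps to contact.

{"op": "jog_arm", "data": {
  "increments": [0,0.05,0.05,0,0,0,2,0,0.05,0.1,0,0,0,2,0,0.05,0.14,0,0,0,2,0,0.05,0.17,0,0,0,2,0,0.05,0.19,0,0,0,2,0,0.05,0.19,0,0,0,2,0,0.05,0.19,0,0,0,2,0,0.05,0.19,0,0,0,2,0,0.05,0.19,0,0,0,2,0,0.05,0.19,0,0,0,2]
}}

```text
time_s: 41.3
eef_pos: [0.446, 0.003, 0.0666]
ee_rot: [3.142, -0.001, 0.0]
force: [-1.3, 1.0, 2.2]
finger_gap: 0.263
gripper_force: 20.0
```

{"op": "jog_arm", "data": {
  "increments": [0,0,0,0,0,0,2.8,0,0,0,0,0,0,3.2,0,0,0,0,0,0,4,0,0,0,0,0,0,5,0,0,0,0,0,0,5,0,0,-0.5,0,0,0,5,0,0,-1.5,0,0,0,5,0,0,-3,0,0,0,5,0,0,-6,0,0,0,5,-5,0,-9,0,0,0,5]
}}

```text
time_s: 42.55
eef_pos: [0.3966, 0.0029, 0.1581]
ee_rot: [3.142, -0.001, 0.001]
force: [-0.4, 0.2, 0.8]
finger_gap: 0.532
gripper_force: 0.0
```

Run:
```python
from h import *
import pickle
for _ in range(2):env.get_image("wrist")
W=cam("wrist");print(tool()[0])
im=env.get_image("wrist");pickle.dump(W,open("w20.pkl","wb"));cv2.imwrite("pics/w20.png",im)
print("on crown",brick(im,W,(.446,.003),.085))
for y in(.12,.13,.14,.15):
  b=brick(im,W,(.47,y)); 
  if b:print("other",b)
print(delta([.41,.143,.15],0))
```

```text
[0.39471055 0.00301993 0.16029194]
on crown ((446.3, 4.6), 0.4794677495956421, (70.04794311523438, 25.562246322631836))
(array([  1.4 , -14.01,   0.9 ]), np.float64(-0.0), np.float64(-0.0))
```

{"op": "jog_arm", "data": {
  "increments": [0.3,-3,0,0,0,0,5,0.6,-6,0,0,0,0,5,0.9,-9,0,0,0,0,5,1.2,-12,0,0,0,0,5,1.4,-14,0.5,0,0,0,5,1.4,-14,0.9,0,0,0,5,1.4,-14,0.9,0,0,0,5,1.4,-14,0.9,0,0,0,5,1.4,-14,0.9,0,0,0,5,1.4,-14,0.9,0,0,0,5]
}}

```text
time_s: 43.95
eef_pos: [0.4101, 0.1428, 0.1477]
ee_rot: [-3.141, 0.001, -0.0]
force: [-0.0, -0.3, -0.3]
finger_gap: 0.535
gripper_force: 0.0
```

```bash
sed -i 's/\[...,1\]>70)&(hsv\[...,2\]>140)/[...,1]>50)\&(hsv[...,2]>S)/; s/def brick(im,W,g,z=.025):/def brick(im,W,g,z=.025,S=140):/' h.py
python3 - <<'E'
from h import *
import pickle
W=cam("wrist");print(tool()[0])
im=env.get_image("wrist");pickle.dump(W,open("w21.pkl","wb"));cv2.imwrite("pics/w21.png",im)
for S in(140,190,215,230):print(S,[brick(im,W,(.47,y),S=S) for y in(.12,.143,.16)])
u=pix(W,[.47,.143,.025]).astype(int);print(u,cv2.cvtColor(im,cv2.COLOR_BGR2HSV)[u[1],u[0]-30:u[0]+30:6].tolist())
print(hut2(im,W,(.465,.347),230))
E
```

```text
[0.41009081 0.14275963 0.14770816]
140 [None, ((472.5, 147.1), 177.34107208251953, (25.292274475097656, 69.38044738769531)), None]
190 [None, ((472.5, 147.3), 177.5644760131836, (24.699859619140625, 69.32046508789062)), None]
215 [None, ((472.3, 147.3), 176.9369888305664, (24.004371643066406, 69.11569213867188)), None]
230 [None, ((471.9, 147.7), 177.843505859375, (23.778728485107422, 68.11410522460938)), None]
[281 136] [[10, 5, 166], [20, 5, 161], [18, 96, 223], [18, 99, 230], [19, 96, 234], [20, 93, 238], [20, 95, 240], [19, 14, 147], [18, 8, 163], [12, 8, 163]]
([(array([0.466 , 0.3464]), np.float64(3.24)), (array([0.4649, 0.3499]), np.float64(3.61))], 32, np.float64(0.0), np.float64(122.0), np.float64(73.0))
```

{"op": "jog_arm", "data": {
  "increments": [3,-0.2,2,0,0,2.5,5,6.21,-0.39,4.5,0,0,2.5,5,6.21,-0.39,8,0,0,2.5,5,6.21,-0.39,11,0,0,2.5,5,6.21,-0.39,13,0,0,2.5,5,6.21,-0.39,14.07,0,0,2.5,5,6.21,-0.39,14.07,0,0,2.5,5,6.21,-0.39,14.07,0,0,2.5,2,6.21,-0.39,14.07,0,0,2.5,2,6.21,-0.39,14.07,0,0,2.5,2],
  "grip_force": 20
}}

```text
time_s: 45.25
eef_pos: [0.4724, 0.1469, 0.0073]
ee_rot: [-3.141, 0.069, -0.001]
force: [-1.1, 0.1, 3.4]
finger_gap: 0.262
gripper_force: 20.0
```

{"op": "jog_arm", "data": {
  "increments": [0,0,0,0,0,0,2,0,0,0,0,0,0,2,0,0,0,0,0,0,2,0,0,0,0,0,0,2,0,0,0,0,0,0,2,0,0,0,0,0,0,2,0,0,0,0,0,0,2,0,0,0,0,0,0,2,0,0,0,0,0,0,2,0,0,0,0,0,0,2]
}}

```text
time_s: 46.5
eef_pos: [0.4723, 0.1469, 0.0073]
ee_rot: [-3.141, 0.069, -0.001]
force: [-2.0, -0.2, 6.3]
finger_gap: 0.263
gripper_force: 20.0
```

Run:
```python
from h import *
print(tool()[0],delta([.40,.345,.176],0))
```

```text
[0.47234153 0.14688314 0.00729821] (array([ -8.09, -19.48, -16.87]), np.float64(-2.5), np.float64(-2.5))
```

{"op": "jog_arm", "data": {
  "increments": [0,0,-4,0,0,0,2,0,0,-9,0,0,0,2,-1,-4,-14,0,0,-2.5,2,-4,-10,-16.87,0,0,-2.5,2,-7,-16,-16.87,0,0,-2.5,2,-8.09,-19.48,-16.87,0,0,-2.5,2,-8.09,-19.48,-16.87,0,0,-2.5,2,-8.09,-19.48,-16.87,0,0,-2.5,2,-8.09,-19.48,-16.87,0,0,-2.5,2,-8.09,-19.48,-16.87,0,0,-2.5,2]
}}

```text
time_s: 47.75
eef_pos: [0.4003, 0.3442, 0.1756]
ee_rot: [-3.142, 0.003, 0.0]
force: [1.1, 0.4, -0.8]
finger_gap: 0.263
gripper_force: 20.0
```

Run:
```python
from h import *
import pickle
W=cam("wrist");print(tool()[0],env.get_obs()["finger_gap"],delta([.40,.345,.176],0))
im=env.get_image("wrist");pickle.dump(W,open("w22.pkl","wb"));cv2.imwrite("pics/w22.png",im)
for c in(160,130):print(hut2(im,W,(.465,.347),c))
```

```text
[0.40032878 0.34423341 0.1755851 ] 0.2632826555247415 (array([-0.03, -0.08, -0.04]), np.float64(-0.1), np.float64(-0.1))
([(array([0.4683, 0.3484]), np.float64(0.72)), (array([0.4652, 0.3476]), np.float64(0.54))], 27, np.float64(220.0), np.float64(335.0), np.float64(65.0))
([(array([0.4687, 0.3477]), np.float64(0.55)), (array([0.4649, 0.3481]), np.float64(0.34))], 22, np.float64(220.0), np.float64(335.0), np.float64(65.0))
```

{"op": "jog_arm", "data": {
  "increments": [3,0,2,0,0,0,2,6,-0.2,4,0,0,0,2,6.57,-0.2,6,0,0,0,2,6.57,-0.2,8,0,0,0,2,6.57,-0.2,9.5,0,0,0,2,6.57,-0.2,10.2,0,0,0,2,6.57,-0.2,10.4,0,0,0,2,6.57,-0.2,10.55,0,0,0,2,6.57,-0.2,10.55,0,0,0,2,6.57,-0.2,10.55,0,0,0,2]
}}

```text
time_s: 49.05
eef_pos: [0.4657, 0.3471, 0.0704]
ee_rot: [-3.141, 0.001, -0.001]
force: [0.5, -0.2, -0.2]
finger_gap: 0.263
gripper_force: 20.0
```

Run:
```python
from h import *
o=env.get_obs();print(tool()[0],delta([.466,.3465,.0675],0),o["force"],o["finger_gap"])
```

```text
[0.46567085 0.34708595 0.07037327] (array([0.03, 0.06, 0.29]), np.float64(-0.0), np.float64(-0.0)) [ 0.54243945 -0.19753256 -0.22159837] 0.263156859877142
```

{"op": "jog_arm", "data": {
  "increments": [0.03,0.06,0.1,0,0,0,2,0.03,0.06,0.18,0,0,0,2,0.03,0.06,0.24,0,0,0,2,0.03,0.06,0.28,0,0,0,2,0.03,0.06,0.3,0,0,0,2,0.03,0.06,0.3,0,0,0,2,0.03,0.06,0.3,0,0,0,2,0.03,0.06,0.3,0,0,0,2,0.03,0.06,0.3,0,0,0,2,0.03,0.06,0.3,0,0,0,2]
}}

```text
time_s: 50.3
eef_pos: [0.4659, 0.3464, 0.0672]
ee_rot: [-3.142, 0.001, -0.0]
force: [-3.1, -1.1, 5.2]
finger_gap: 0.263
gripper_force: 20.0
```

{"op": "jog_arm", "data": {
  "increments": [0,0,-0.03,0,0,0,2,0,0,-0.03,0,0,0,2.8,0,0,-0.03,0,0,0,3.4,0,0,-0.03,0,0,0,5,0,0,-0.03,0,0,0,5,0,0,-0.5,0,0,0,5,0,0,-1.5,0,0,0,5,0,0,-3,0,0,0,5,0,0,-6,0,0,0,5,-5,0,-9,0,0,0,5]
}}

```text
time_s: 51.55
eef_pos: [0.4168, 0.3462, 0.1586]
ee_rot: [-3.141, 0.004, -0.002]
force: [0.5, 0.9, 1.0]
finger_gap: 0.53
gripper_force: 0.0
```

Run:
```python
from h import *
import pickle
for _ in range(2):env.get_image("wrist")
W=cam("wrist");print(tool()[0])
im=env.get_image("wrist");cv2.imwrite("pics/w23.png",im)
print("crown1",brick(im,W,(.466,.3465),.085))
print(delta([.25,.1,.3],0))
```

```text
[0.41426426 0.34735717 0.16130551]
crown1 ((465.5, 348.0), 0.23288503289222717, (70.36348724365234, 25.806888580322266))
(array([-16.52,  24.66, -14.13]), np.float64(0.1), np.float64(0.1))
```

{"op": "jog_arm", "data": {
  "increments": [-0.5,0,-4,0,0,0,5,-1,4,-8,0,0,0,5,-2,9,-8,0,0,0,5,-3,14,-8,0,0,0,5,-4,19,-8,0,0,0,5,-4,24,-8,0,0,0,5,-4,29,-8,0,0,0,5,-4,34,-8,0,0,0,5,-4,39,-8,0,0,0,5,-4,43,-8,0,0,0,5]
}}

```text
time_s: 52.95
eef_pos: [0.3757, -0.0858, 0.2372]
ee_rot: [3.141, -0.003, 0.0]
force: [0.3, 0.6, -0.3]
finger_gap: 0.53
gripper_force: 0.0
```

{"op": "jog_arm", "data": {
  "increments": [-1,5,0,0,0,0,5,-2,10,0,0,0,0,5,-3,15,0,0,0,0,5,-4,20,0,0,0,0,5,-6,25,0,0,0,0,5,-8,30,0,0,0,0,5,-10,34,0,0,0,0,5,-10,36,0,0,0,0,5,-10,36,0,0,0,0,5,-10,36,0,0,0,0,5]
}}

```text
time_s: 54.2
eef_pos: [0.2756, -0.4431, 0.2369]
ee_rot: [-3.141, 0.0, 0.0]
force: [0.4, -0.8, 0.8]
finger_gap: 0.535
gripper_force: 0.0
```

Run:
```python
from h import *
print(tool()[0])
T=cam("top");t=env.get_image("top");s=env.get_image("side");cv2.imwrite("pics/top1.png",t);cv2.imwrite("pics/side1.png",s)
print([brick(t,T,g,.085) for g in((.446,.003),(.466,.3465))])
a=cv2.resize(t[140:300,70:370],(800,427),interpolation=cv2.INTER_CUBIC)
b=cv2.resize(s[150:390,150:390],(400,400));b=b[:173]
b=cv2.resize(s[165:300,170:310],(180,173));
canvas=np.zeros((600,800,3),np.uint8);canvas[:427]=a
b=s[160:375,170:340];canvas[427:,:]=0
c1=cv2.resize(s[170:290,180:310],(187,173));c2=cv2.resize(s[280:370,210:290],(154,173));canvas[427:,0:187]=c1;canvas[427:,200:354]=c2
cv2.imwrite("pics/final.png",canvas)
```

```text
[ 0.2756397  -0.44313514  0.23690145]
[None, None]
```

View pics/final.png

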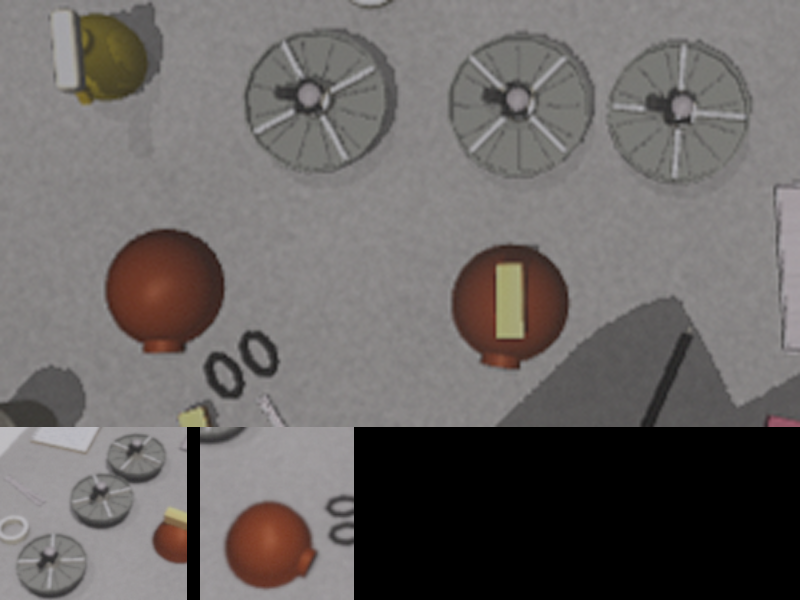

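```bash
cat >> h.py <<'E'
def bricks(im,W,z=.025,s=50,v=100):
    hsv=cv2.cvtColor(im,cv2.COLOR_BGR2HSV); m=((hsv[...,0]>12)&(hsv[...,0]<36)&(hsv[...,1]>s)&(hsv[...,2]>v)).astype(np.uint8)*255
    for c in cv2.findContours(m,cv2.RETR_EXTERNAL,cv2.CHAIN_APPROX_NONE)[0]:
        if cv2.contourArea(c)<60: continue
        P=np.array([ray(W,p,z)[:2] for p in c[:,0]])*1000; (x,y),(w,h),a=cv2.minAreaRect(P.astype(np.float32))
        if w+h<140: print("px",c[:,0].mean(0).round(),"at",round(x,1),round(y,1),"yaw",round((a if w>h else a+90)%180,1),"size",round(max(w,h),1),round(min(w,h),1))
E
python3 - <<'E'
from h import *
bricks(cv2.imread("pics/top1.png"),cam("top"))
t=cv2.cvtColor(cv2.imread("pics/top1.png"),cv2.COLOR_BGR2HSV);print(t[285:310,143].tolist())
print(tool()[0])
E
```

```text
px [145. 306.] at 309.8 304.7 yaw 16.9 size 69.3 25.8
px [557. 285.] at 346.1 -774.8 yaw 176.0 size 50.0 10.6
px [551. 285.] at 347.6 -757.6 yaw 176.1 size 47.4 13.3
px [261. 253.] at 445.2 2.4 yaw 179.4 size 73.2 26.2
[[165, 4, 130], [0, 4, 130], [170, 6, 131], [0, 6, 131], [170, 6, 131], [165, 4, 121], [150, 3, 97], [10, 33, 93], [25, 73, 136], [29, 74, 168], [29, 76, 165], [29, 77, 165], [29, 76, 164], [29, 77, 165], [29, 77, 165], [29, 77, 165], [29, 79, 164], [29, 79, 164], [29, 79, 164], [30, 81, 164], [29, 81, 164], [29, 81, 164], [29, 78, 166], [29, 77, 165], [30, 75, 164]]
[ 0.27582621 -0.44292688  0.23720977]
```

{"op": "jog_arm", "data": {
  "increments": [2,-3,0,0,0,0,5,4,-6,0,0,0,0,5,6,-10,0,0,0,0,5,8,-15,0,0,0,0,5,10,-20,0,0,0,0,5,10,-25,0,0,0,0,5,10,-30,0,0,0,0,5,10,-35,0,0,0,0,5,10,-40,0,0,0,0,5,10,-45,0,0,0,0,5]
}}

```text
time_s: 55.55
eef_pos: [0.3752, 0.0084, 0.2374]
ee_rot: [3.142, 0.0, 0.002]
force: [0.3, 0.3, -0.6]
finger_gap: 0.532
gripper_force: 0.0
```

{"op": "jog_arm", "data": {
  "increments": [0,-5,0,0,0,0,5,-1,-10,0,0,0,0,5,-4,-14,0,0,0,0,5,-7,-18,1,0,0,0,5,-10,-22,3,0,0,0,5,-12,-26,5,0,0,0,5,-12.5,-27.5,7,0,0,0,5,-12.5,-27.5,8,0,0,0,5,-12.5,-27.5,8,0,0,0,5,-12.5,-27.5,8,0,0,0,5]
}}

```text
time_s: 56.8
eef_pos: [0.2514, 0.2812, 0.1578]
ee_rot: [-3.141, 0.002, -0.001]
force: [-0.7, -0.0, 0.2]
finger_gap: 0.538
gripper_force: 0.0
```

Run:
```python
from h import *
import pickle
T=cam("top");print("scissor pts",[ray(T,np.array(u)*.7,.005)[:2].round(3).tolist() for u in[(220,401),(238,389),(212,405),(222,412),(243,413),(265,450)]])
W=cam("wrist");print(tool()[0])
im=env.get_image("wrist");pickle.dump(W,open("w24.pkl","wb"));cv2.imwrite("pics/w24.png",im)
bricks(im,W,.025)
print(hut2(im,W,(.465,.347),150))
```

```text
scissor pts [[0.374, 0.285], [0.396, 0.252], [0.367, 0.3], [0.354, 0.281], [0.352, 0.243], [0.284, 0.202]]
[0.25136888 0.28115401 0.15779102]
px [155. 362.] at 77.1 414.3 yaw 174.7 size 69.1 8.6
px [404. 362.] at 77.4 151.9 yaw 4.2 size 70.2 9.3
px [525. 324.] at 120.7 32.4 yaw 101.0 size 41.1 17.0
px [252. 133.] at 312.9 306.6 yaw 16.8 size 70.0 25.7
([(array([0.4581, 0.3507]), np.float64(2.58)), (array([0.4628, 0.3512]), np.float64(3.16))], 7, np.float64(158.0), np.float64(250.0), np.float64(0.0))
```

{"op": "jog_arm", "data": {
  "increments": [3,-1.2,2,0,0,-8,4,6.13,-2.41,4.5,0,0,-16.8,4,6.13,-2.41,8,0,0,-16.8,4,6.13,-2.41,11,0,0,-16.8,4,6.13,-2.41,12,0,0,-16.8,4,6.13,-2.41,12,0,0,-16.8,4,6.13,-2.41,12,0,0,-16.8,4,6.13,-2.41,12,0,0,-16.8,4,6.13,-2.41,12,0,0,-16.8,4,6.13,-2.41,12,0,0,-16.8,4],
  "grip_force": 20
}}

```text
time_s: 58.1
eef_pos: [0.3122, 0.3056, 0.0373]
ee_rot: [-3.108, -0.458, -0.001]
force: [0.1, -0.3, -0.3]
finger_gap: 0.422
gripper_force: 0.0
```

Run:
```python
from h import *
print(tool()[0],delta([.3127,.3053,.007],16.8),env.get_obs()["qpos"].round(2))
```

```text
[0.31221773 0.30564449 0.03725908] (array([0.04, 0.05, 3.03]), np.float64(16.8), np.float64(-0.0)) [ 0.69  0.29  1.99 -0.    0.87  1.97]
```

{"op": "jog_arm", "data": {
  "increments": [0.04,0.05,1.5,0,0,0,4,0.04,0.05,2.6,0,0,0,4,0.04,0.05,3.03,0,0,0,4,0.04,0.05,3.03,0,0,0,4,0.04,0.05,3.03,0,0,0,2,0.04,0.05,3.03,0,0,0,2,0.04,0.05,3.03,0,0,0,2,0.04,0.05,3.03,0,0,0,2,0.04,0.05,3.03,0,0,0,2,0.04,0.05,3.03,0,0,0,2],
  "grip_force": 20
}}

```text
time_s: 59.35
eef_pos: [0.3128, 0.3053, 0.007]
ee_rot: [-3.108, -0.458, -0.001]
force: [-0.7, -0.9, 6.7]
finger_gap: 0.268
gripper_force: 20.0
```

Run:
```python
from h import *
print(tool()[0],delta([.40,.345,.176],0),env.get_obs()["finger_gap"])
```

```text
[0.31282007 0.30532788 0.00700371] (array([  9.5 ,  -1.28, -16.9 ]), np.float64(16.8), np.float64(16.8)) 0.2679774782987799
```

{"op": "jog_arm", "data": {
  "increments": [0,0,-4,0,0,0,2,0,0,-9,0,0,0,2,2,-0.3,-14,0,0,5,2,5,-0.7,-16.9,0,0,10,2,9.5,-1.28,-16.9,0,0,16.8,2,9.5,-1.28,-16.9,0,0,16.8,2,9.5,-1.28,-16.9,0,0,16.8,2,9.5,-1.28,-16.9,0,0,16.8,2,9.5,-1.28,-16.9,0,0,16.8,2,9.5,-1.28,-16.9,0,0,16.8,2]
}}

```text
time_s: 60.6
eef_pos: [0.3997, 0.3449, 0.1759]
ee_rot: [-3.141, 0.0, -0.0]
force: [0.8, -1.5, -0.6]
finger_gap: 0.261
gripper_force: 20.0
```

Run:
```python
from h import *
import pickle
W=cam("wrist");print(tool()[0],env.get_obs()["finger_gap"],delta([.466,.3465,.07],0))
im=env.get_image("wrist");cv2.imwrite("pics/w25.png",im)
for c in(160,130):print(hut2(im,W,(.465,.347),c))
bricks(im,W,tool()[0][2]+.018)
T=cam("top")
for n,g,ct in(("top0",(.465,.346),266),("top0",(.445,.003),270)):print(n,hut2(cv2.imread(f"pics/{n}.png"),T,g,ct))
```

```text
[0.39973757 0.34486498 0.17594398] 0.26102586529422106 (array([ 6.62, -0.16, 10.6 ]), np.float64(-0.0), np.float64(-0.0))
([(array([0.4683, 0.3485]), np.float64(0.64)), (array([0.4651, 0.3475]), np.float64(0.55))], 28, np.float64(220.0), np.float64(335.0), np.float64(64.0))
([(array([0.4685, 0.3481]), np.float64(0.51)), (array([0.4649, 0.3479]), np.float64(0.45))], 24, np.float64(220.0), np.float64(335.0), np.float64(64.0))
px [344. 358.] at 350.0 311.5 yaw 2.6 size 41.1 3.9
px [216. 357.] at 350.0 381.3 yaw 176.5 size 41.2 4.1
px [280. 266.] at 402.3 346.2 yaw 0.7 size 74.9 25.3
top0 ([(array([0.457, 0.35 ]), np.float64(3.64)), (array([0.4532, 0.352 ]), np.float64(5.59))], 18, np.float64(110.0), np.float64(147.0), np.float64(229.0))
top0 ([(array([0.4335, 0.0039]), np.float64(3.14)), (array([0.4293, 0.0037]), np.float64(5.05))], 18, np.float64(242.0), np.float64(278.0), np.float64(236.0))
```

{"op": "jog_arm", "data": {
  "increments": [3,0,2,0,0,0,2,6,-0.16,4,0,0,0,2,6.65,-0.18,6,0,0,0,2,6.65,-0.18,8,0,0,0,2,6.65,-0.18,9.5,0,0,0,2,6.65,-0.18,10.2,0,0,0,2,6.65,-0.18,10.5,0,0,0,2,6.65,-0.18,10.6,0,0,0,2,6.65,-0.18,10.6,0,0,0,2,6.65,-0.18,10.6,0,0,0,2]
}}

```text
time_s: 61.9
eef_pos: [0.4666, 0.3467, 0.0701]
ee_rot: [-3.141, 0.001, -0.001]
force: [-0.5, -0.4, 0.2]
finger_gap: 0.266
gripper_force: 20.0
```

Run:
```python
from h import *
o=env.get_obs();print(tool()[0],delta([.4665,.3467,.067],0),o["force"],o["finger_gap"])
```

```text
[0.46655984 0.34674725 0.07010875] (array([-0.01,  0.  ,  0.31]), np.float64(-0.0), np.float64(-0.0)) [-0.53846185 -0.36391552  0.1535254 ] 0.2655751863370608
```

{"op": "jog_arm", "data": {
  "increments": [0,0,0.1,0,0,0,2,0,0,0.2,0,0,0,2,0,0,0.26,0,0,0,2,0,0,0.29,0,0,0,2,0,0,0.3,0,0,0,2,0,0,0.3,0,0,0,2,0,0,0.3,0,0,0,2,0,0,0.3,0,0,0,2,0,0,0.3,0,0,0,2,0,0,0.3,0,0,0,2]
}}

```text
time_s: 63.15
eef_pos: [0.4665, 0.3467, 0.0669]
ee_rot: [-3.142, 0.001, -0.0]
force: [-2.2, -0.7, 5.7]
finger_gap: 0.262
gripper_force: 20.0
```

{"op": "jog_arm", "data": {
  "increments": [0,0,0,0,0,0,2.8,0,0,0,0,0,0,3.2,0,0,0,0,0,0,4,0,0,0,0,0,0,5,0,0,0,0,0,0,5,0,0,-0.5,0,0,0,5,0,0,-1.5,0,0,0,5,0,0,-3,0,0,0,5,0,0,-6,0,0,0,5,-5,0,-9,0,0,0,5]
}}

```text
time_s: 64.4
eef_pos: [0.4173, 0.3465, 0.1583]
ee_rot: [-3.141, 0.004, -0.002]
force: [-0.3, 0.6, 0.4]
finger_gap: 0.531
gripper_force: 0.0
```

Run:
```python
from h import *
for _ in range(3):
  im=env.get_image("wrist");W=cam("wrist");print("crown1",brick(im,W,(.466,.3465),.085))
  for _ in range(5):env.get_image("wrist")
```

```text
crown1 ((461.4, 349.5), 179.82044982910156, (26.106916427612305, 71.69084167480469))
crown1 ((466.6, 348.1), 179.75447845458984, (25.57101821899414, 69.91313171386719))
crown1 ((466.2, 348.4), 0.08276893198490143, (69.94680786132812, 25.664470672607422))
```

Stable on the crown. Retreat clear and check from the top again.

{"op": "jog_arm", "data": {
  "increments": [-0.5,0,-4,0,0,0,5,-1,4,-8,0,0,0,5,-2,9,-8,0,0,0,5,-3,14,-8,0,0,0,5,-4,19,-8,0,0,0,5,-4,24,-8,0,0,0,5,-4,29,-8,0,0,0,5,-4,34,-8,0,0,0,5,-4,39,-8,0,0,0,5,-4,43,-8,0,0,0,5]
}}

```text
time_s: 66.55
eef_pos: [0.376, -0.0851, 0.237]
ee_rot: [3.141, -0.002, 0.001]
force: [0.1, 0.8, 0.3]
finger_gap: 0.535
gripper_force: 0.0
```

{"op": "jog_arm", "data": {
  "increments": [-1,5,0,0,0,0,5,-2,10,0,0,0,0,5,-3,15,0,0,0,0,5,-4,20,0,0,0,0,5,-6,25,0,0,0,0,5,-8,30,0,0,0,0,5,-10,34,0,0,0,0,5,-10,36,0,0,0,0,5,-10,36,0,0,0,0,5,-10,36,0,0,0,0,5]
}}

```text
time_s: 67.8
eef_pos: [0.2764, -0.4425, 0.2367]
ee_rot: [-3.141, -0.0, 0.0]
force: [-0.1, -0.4, -0.0]
finger_gap: 0.535
gripper_force: 0.0
```

Run:
```python
from h import *
T=cam("top");t=env.get_image("top");cv2.imwrite("pics/top2.png",t);bricks(t,T,.085)
a=cv2.imread("pics/top1.png")
# wheels: discs turned since the start? clips unchanged since top1?
d=cv2.absdiff(a,t).max(2);d=cv2.morphologyEx((d>40).astype(np.uint8),cv2.MORPH_OPEN,np.ones((2,2)))
n,_,st,ce=cv2.connectedComponentsWithStats(d);print([(ce[i].round().tolist(),int(st[i,4])) for i in range(1,n) if st[i,4]>15])
# rib angles of each disc, start and now
b=cv2.imread("pics/top0.png")
for c in((.6305,-.1662),(.640,-.0075),(.647,.1925)):
  r=[]
  for im in(b,t):
    g=im.min(2).astype(float);best=[]
    for th in range(0,90):
      best.append(np.mean([g[tuple(pix(T,[c[0]+q*np.cos(x)-.006,c[1]+q*np.sin(x),.045]).round().astype(int)[::-1])] for k in range(4) for x in[np.radians(th+90*k)] for q in np.linspace(.03,.06,12)]))
    r.append(int(np.argmax(best)))
  print("ribs mod 90",r)
```

```text
px [557. 285.] at 348.7 -742.6 yaw 176.0 size 47.9 10.2
px [551. 285.] at 350.1 -727.1 yaw 179.1 size 44.9 12.7
px [261. 253.] at 443.7 1.9 yaw 179.4 size 70.2 25.1
px [123. 246.] at 463.7 346.8 yaw 0.8 size 70.5 24.9
[([125.0, 248.0], 331), ([151.0, 304.0], 125)]
ribs mod 90 [5, 85]
ribs mod 90 [57, 44]
ribs mod 90 [38, 28]
```

```bash
python3 -c "
from workcell import env
print(env.finish_job())"
```

```text
the job is handed in; nothing more can be done
None
```

The job is handed in, verdict not shown: all three wheels are clipped, each disc was turned about 100°, and a brick rests on each hut's crown; one brick came off its hut after I first placed it, so I put it back and saw both in place just before handing in.

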